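Empty the drop tray and offer its hinge up to the chassis

ROBOT

A 6-joint arm with a two-finger parallel gripper is mounted at the origin on the work surface. World frame = base frame: x ahead of the robot, y to its left, z up, the work surface at z = 0. Lengths are in mm, angles in rad, forces in N, time in s.
With the tool pointing down it reaches from about 400 to 925 mm from the base axis. Payload 12.5 kg.
Tool frame: the origin (TCP) lies at the very end of the fingers, on their centre line; the grasp point (between the pads) lies env.hold_point_z behind it (env.hold_point_z is the distance from the TCP to the grasp point, in mm); y points along the fingers, z is the direction in which the jaws open and shut, and the axes are right-handed (so a half turn about y gives the same grasp; the last joint's range is limited). The gripper opens to 95 mm and grips with 3 to 60 N. Pads are 20 mm wide; open, the fingers measure 119 mm over their backs; the gripper's body (75 mm by 180 mm) begins 59 mm behind the grasp point.
Start: joints at [-1.422, 0.491, 1.559, -0, 1.092, -0.106], TCP at [157.555, -604.837, 178.561] pointing down, gripper open.
Joint ranges: [-3.1, 3.1], [-0.84, 2.19], [0.05, 2.79], [-1.13, 4.28], [0.06, 2.93], [-2.69, 2.69]. Speed limits (rad/s): [2.22, 2.22, 2.79, 3.14, 3.14, 3.14].

INTERFACE

Orientations are given as [roll, pitch, yaw] about the fixed x, y, z axes, in that order (R = Rz(yaw) Ry(pitch) Rx(roll)).
In Python, from cell import env gives the robot as it stands.
- The arm moves only by the shell command python3 -m inch 'ROWS'. ROWS is JSON, one flat list of numbers, 7 for each row, row after row: the shift along the tool's x, y, z in m, then the turn, a rotation vector about the tool's x, y, z in degrees, then the closure, from -1 (fully open) to 1 (shut). In form: [tx, ty, tz, ax, ay, az, hand, tx, ty, tz, ax, ay, az, hand, ...]. A call has 1 to 10 rows; each row shifts and turns the commanded pose from where the row before left it, along the tool's axes as they then stand; what a row does not reach is not made up. A row lasts 1/10 s, in which the tool goes at most 50 mm and 8.59 degrees, less where a joint would pass 70% of its speed; a pose out of reach is approached as far as the arm can. A call is refused whole if a number of a shift passes 0.05 or a number of a turn 8.59, either way. A call with a gripper value outside its range is refused whole. The fingers move at their own pace and stop on an object; the grip force is fixed at half the most. Time passes only in rows, so rows that do not move let the fingers close. It gives the time, the measured TCP pose, the force and the opening at its end, in the units of the state.
- env.state(): the state, without advancing time (a new reading comes with each control period).
- env.read_camera(name): name is "scene" or "side" or "wrist"; returns a dict with "pixels" (400x640x3 uint8, blue, green, red), "depth" (400x640 float32, mm along the optical axis (not along the pixel's ray), 0 where there is no reading), "mtx" (3x3 intrinsics, pixels), "R" (3x3) and "t" (3): a world point X has camera coordinates R X + t. Camera axes: x right, y down, z forward; pixel columns grow to the right and rows downward; lengths in mm; the calibration is good to about 2 mm. The wrist camera is an equidistant fisheye: a pixel r from the principal point sees the ray r / f radians off the axis. A picture is of the moment at which its call begins.
- env.job_done(): hands the job in, once; it reports no verdict.
The state is a dict: "t": time; "joints": joint angles; "qvel": joint speeds; "tau": joint torques, N m; "eef_pos": TCP position; "tcp_rot": TCP orientation; "ft_force": force on the tool from outside, world axes, zero at the start; "moment": the same for the moment, N m; "opening": opening from 0.0 (shut) to 1.0 (fully open).
Only numpy, scipy, OpenCV 4.12 (cv2) and the standard library are available. Lean on these libraries where they do the work, as an engineer would, in place of code of your own. Each camera call takes 0.05 s, during which the arm holds its last target.

TASK

Pick up the steel drop tray by its yellow grip block and tip the three black heat sinks off its open end into the orange bin, without touching them with the fingers. Then bring the tray, level again, to the grey chassis so that its brass knuckle sits centred between the two brass knuckles there and the pin holes line up, gently and without leaning on the chassis, and finish still holding it there in the air, steady, ready for a colleague to push the pin through. Do not shift the pin or the other loose things on the bench.

Things in the scene. Friction and masses are not known exactly. Their poses are not given: they have to be found in the camera images.
- tray: Steel tray, 0.28 kg. Origin under the pan's centre. Pan 110 mm along x, 130 mm along y, floor 3 mm; walls 3 mm thick, tops above the underside: 16 mm at the x sides, 20 mm at +y; the -y end is open. Yellow upright grip block near the +y end, brass knuckle beyond the +y wall. The sinks slide off once the open end dips 15 to 25 degrees (40 empties it fast), or if the tray is jerked.
- tray_grip (a point): On the tray's grip block, a good point to pinch: 30 mm towards +y from the tray's origin, 52 mm above its underside. The block is 44 mm wide along the tray's x, 16 mm thick along its y (pinch it across y) and its top is 72 mm above the underside. Axes as the tray's.
- tray_knuckle (a point): Centre of the tray's brass knuckle, on its hole axis, which runs along the tray's x: 80 mm towards +y from the tray's origin, 11 mm above its underside. Knuckle 30 mm long, 20 mm outside diameter, 12 mm hole. Axes as the tray's.
- tray_lip (a point): Middle of the tray's open edge, on the floor's upper face: 65 mm towards -y from the tray's origin, 3 mm above its underside.
- sink0_center (a point): Centre of a black finned heat sink, 22 x 22 mm, 16 mm tall, 22 g, lying on the tray between the grip block and the open end.
- sink1_center (a point): Centre of a black finned heat sink, 22 x 22 mm, 16 mm tall, 22 g, lying on the tray between the grip block and the open end.
- sink2_center (a point): Centre of a black finned heat sink, 22 x 22 mm, 16 mm tall, 22 g, lying on the tray between the grip block and the open end.
- orange_bin: Orange open bin, fixed to the bench: 150 x 150 mm, 55 mm tall, walls and floor 4 mm. Origin under its centre. It and the grey bin stand to the right (-y) and may have swapped places.
- grey_bin: Grey bin of the same size holding brass and steel bits, fixed; not to be used.
- chassis: Grey instrument chassis, fixed: 200 mm along its x, 120 mm along its y, 115 mm tall. Origin under its centre. The fixed hinge leaf is on its -y face, which looks towards the middle of the bench.
- fixed_hinge (a point): Midway between the chassis's two brass knuckles, on their hole axis (chassis x): 75 mm towards -y from its origin, 15 mm off its face, 85 mm above the bench. Knuckles 22 mm long, 20 mm outside, 12 mm hole, 38 mm gap between them for the tray's knuckle (enter from -y or above). Matched when tray_knuckle is here with the tray's axes parallel to the chassis's. Axes as the chassis's.
- hinge_pin: the steel hinge pin, 6 mm thick and 113 mm long, lying along its x axis; bystander
- screwdriver: screwdriver with green handle, about 0.2 m, lying along its x axis; bystander
- solder_spool: white solder spool, 56 mm across, 38 mm tall, standing; bystander
- multimeter: black handheld meter 150 x 75 mm, 41 mm tall, lying flat; bystander
- cleaner: clear bottle with a red cap, 56 mm across, 130 mm tall, standing; bystander

How it is judged:
By the outcome, as a careful person would: the job done as asked, in the order asked, and still so for the second after the job is handed in, while the arm keeps its last pose, push and grip.
It also fails if it takes over 58 s, if anything falls off the work surface, if the arm or the gripper's body presses on something with over 40 N, if the wrist force passes 120 N, or if a joint passes its speed limit or range.

## Working session

There is one attempt and no reset: what is moved stays moved. The work goes in short steps, Python scripts to look and compute and a shell command to move; the robot and the scene stay as the last step left them, time stands still between calls to the robot, and variables do not carry over. Pictures are saved under pics/ and viewed, and the job is handed in when it is done.

```bash
ls; mkdir -p pics; python3 - <<'E'
from cell import env
import cv2
print(env.state(), env.hold_point_z)
for n in("scene","side","wrist"):
    c=env.read_camera(n); cv2.imwrite(f"pics/{n}0.png",c["pixels"]); print(n,c["mtx"].tolist(),c["R"].tolist(),c["t"].tolist())
E
```

```text
pics
{'t': 0.0, 'joints': array([-1.42161478e+00,  4.91567337e-01,  1.55945212e+00, -6.79215796e-06,
        1.09167039e+00, -1.05585429e-01]), 'qvel': array([ 0.00126897,  0.00052274, -0.00178062, -0.00074723,  0.00058654,
       -0.00035379]), 'tau': array([-1.27389278e-03, -6.12649012e+01, -2.58183253e+01,  6.92481827e-02,
        4.82446072e-02, -1.12780137e-04]), 'eef_pos': array([ 157.50006745, -604.54345383,  177.95601273]), 'tcp_rot': array([-1.57188804e+00,  1.09641953e-04, -2.88682260e+00]), 'ft_force': array([-0.50719024,  0.47965846, -0.38404004]), 'moment': array([-0.01703875, -0.02366312,  0.01634307]), 'opening': 0.9975842480490131} 18.8
scene [[478.7089152733734, 0.0, 326.1153944462743], [0.0, 478.7089152733734, 205.32654294721496], [0.0, 0.0, 1.0]] [[-0.21313952584792942, 0.976928611144947, -0.013491895631261028], [0.5478556706689923, 0.10807065965472043, -0.8295630757438655], [-0.8089658253827218, -0.18420429215465803, -0.5582500086114224]] [179.69994718174968, -219.52634380451437, 1651.7241051960602]
side [[408.67995697568455, 0.0, 319.9109304809006], [0.0, 408.67995697568455, 195.61904193179313], [0.0, 0.0, 1.0]] [[-0.8935063286549912, -0.44903595398304696, 0.003626662930765408], [-0.34059637395507447, 0.6724222450326849, -0.6571471938872286], [0.292644068284552, -0.5884004048398832, -0.7537535491671847]] [455.43855938543254, 275.4469398803328, 1031.7197764001714]
wrist [[309.70691628693146, 0.0, 322.63944115491825], [0.0, 309.70691628693146, 198.1982195103814], [0.0, 0.0, 1.0]] [[0.2530738006505924, -0.9674460631286047, -0.001329045232567284], [-0.9402823012717088, -0.24629083523192166, 0.2349681220845586], [-0.22764631633181734, -0.058214597977899046, -0.9720021683323694]] [-624.7651110832345, -27.131138099061932, 389.35194643714885]
```

View pics/scene0.png

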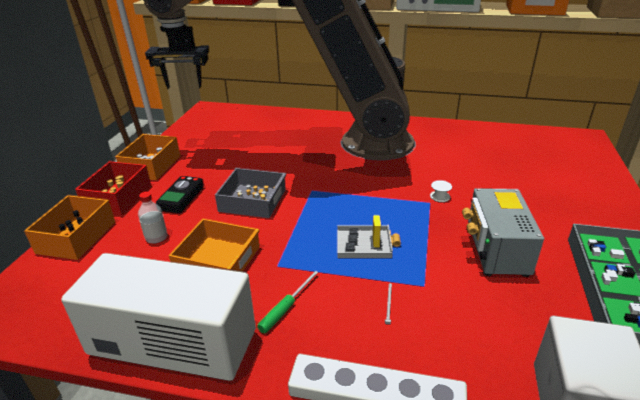

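View pics/side0.png

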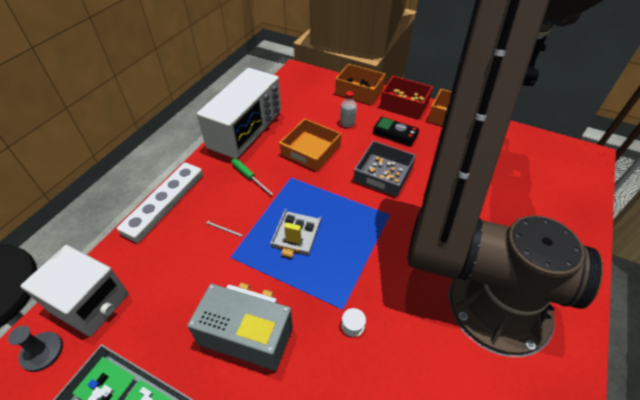

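View pics/wrist0.png

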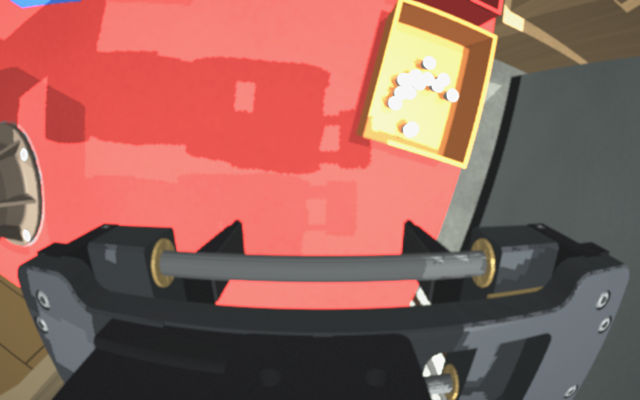

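The scene view shows the tray on the blue mat (grip block 377,232, knuckle 396,240) and the empty orange bin at (215,248). The grey bin is at (250,190) and the chassis at (505,230), with its knuckles at about (468,214) and (477,243). The bottle, meter, screwdriver, pin and spool are all visible. The side view agrees. Next I measure.

```bash
cat > h.py <<'E'
import numpy as np, cv2
from cell import env
def ray(c,u,v,fish=False):
    K=c["mtx"];x=(u-K[0,2])/K[0,0];y=(v-K[1,2])/K[1,1]
    if fish:
        r=np.hypot(x,y);s=np.sin(r)/r if r>1e-9 else 1;d=np.array([x*s,y*s,np.cos(r)])
    else: d=np.array([x,y,1.])
    R=np.array(c["R"]);t=np.array(c["t"]).ravel()
    d=R.T@d;return -R.T@t,d/np.linalg.norm(d)
def onplane(c,u,v,z,fish=False):
    o,d=ray(c,u,v,fish);return o+d*(z-o[2])/d[2]
def tri(rays):
    A=np.zeros((3,3));b=np.zeros(3)
    for o,d in rays:
        P=np.eye(3)-np.outer(d,d);A+=P;b+=P@o
    X=np.linalg.solve(A,b);return X,[round(float(np.linalg.norm((np.eye(3)-np.outer(d,d))@(X-o))),1) for o,d in rays]
def cloud(c):
    Z=c["depth"];v,u=np.mgrid[:Z.shape[0],:Z.shape[1]];K=c["mtx"]
    P=np.stack([(u-K[0,2])/K[0,0]*Z,(v-K[1,2])/K[1,1]*Z,Z],-1)
    return (P-np.array(c["t"]).ravel())@np.array(c["R"])
def proj(c,X,fish=False):
    p=np.array(c["R"])@np.array(X)+np.array(c["t"]).ravel();K=c["mtx"]
    if fish:
        th=np.arctan2(np.hypot(p[0],p[1]),p[2]);k=th/np.hypot(p[0],p[1]);return K[0,0]*p[0]*k+K[0,2],K[1,1]*p[1]*k+K[1,2]
    return K[0,0]*p[0]/p[2]+K[0,2],K[1,1]*p[1]/p[2]+K[1,2]
E
python3 - <<'E'
from h import *
for n,crops in (("scene",[(320,200,110,75),(450,175,110,110)]),("side",[(255,190,90,80),(180,270,130,110)])):
    c=env.read_camera(n);P=cloud(c)
    for i,(x,y,w,h) in enumerate(crops):
        s=min(800//w,600//h);cv2.imwrite(f"pics/{n}_crop{i}.png",cv2.resize(c["pixels"][y:y+h,x:x+w],None,fx=s,fy=s,interpolation=cv2.INTER_NEAREST));print(n,i,s)
    hsv=cv2.cvtColor(c["pixels"],cv2.COLOR_BGR2HSV)
    # top points
    for nm,(x,y,w,h) in (("tray",crops[0]),("ch",crops[1])):
        sub=P[y:y+h,x:x+w];hs=hsv[y:y+h,x:x+w]
        for col,lo,hi in (("yel",(24,150,80),(33,255,255)),("brass",(10,110,60),(23,255,255))):
            m=cv2.inRange(hs,lo,hi)>0
            k,l,st,ce=cv2.connectedComponentsWithStats(m.astype(np.uint8))
            for j in range(1,k):
                if st[j,4]>8:
                    q=sub[l==j];print(n,nm,col,st[j],(ce[j]+[x,y]).round(1),"med",np.median(q,0).round(0),"lo",np.percentile(q,5,0).round(0),"hi",np.percentile(q,95,0).round(0))
E
```

```text
scene 0 7
scene 1 5
scene tray yel [ 53  16   7  31 189] [376.2 231.4] med [582.  65.  53.] lo [553.  57.  13.] hi [585.  73.  74.]
scene tray brass [71 34  9 12 89] [395.1 239.7] med [559. 111.  19.] lo [541. 101.   6.] hi [570. 120.  23.]
scene ch yel [ 45  17  28  17 323] [508.1 200.2] med [481. 363. 115.] lo [449. 340. 113.] hi [510. 385. 117.]
scene ch brass [ 12  29  19  35 335] [472.  220.5] med [539. 284.  89.] lo [501. 265.  71.] hi [580. 296. 105.]
side 0 7
side 1 5
side tray yel [ 30  32  16  12 115] [292.1 227.6] med [561.  71.  72.] lo [541.  45.  39.] hi [577.  77.  76.]
side tray yel [33 45 10  7 30] [293.1 238.3] med [555.  73.  26.] lo [544.  71.  13.] hi [569.  76.  39.]
side tray brass [ 31  41  15  13 106] [293.2 236.6] med [553.  73.  36.] lo [540.  67.   9.] hi [576.  77.  59.]
side tray brass [ 24  56  20  12 112] [287.7 251.2] med [550. 112.  18.] lo [532. 100.  10.] hi [576. 125.  23.]
side ch yel [ 57  45  37  29 677] [255.5 328.6] med [479. 367. 115.] lo [450. 344. 113.] hi [509. 388. 118.]
side ch brass [59 13 10  7 48] [243.8 285.5] med [568. 284.  94.] lo [560. 277.  81.] hi [578. 289.  96.]
side ch brass [82 20 11  7 51] [267.6 292.6] med [508. 273.  93.] lo [500. 267.  80.] hi [519. 280.  96.]
```

View pics/scene_crop0.png

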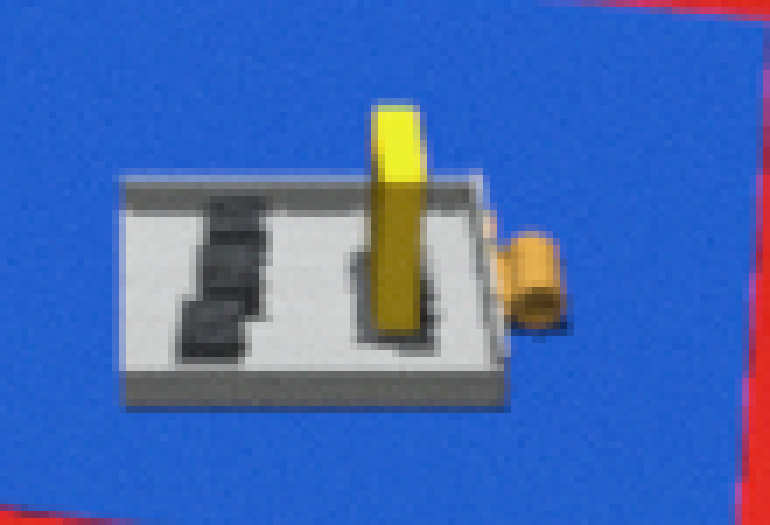

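View pics/side_crop1.png

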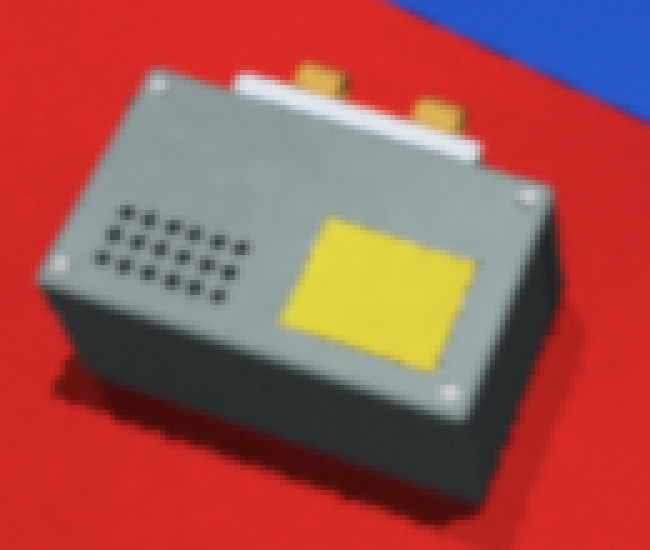

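View pics/side_crop0.png

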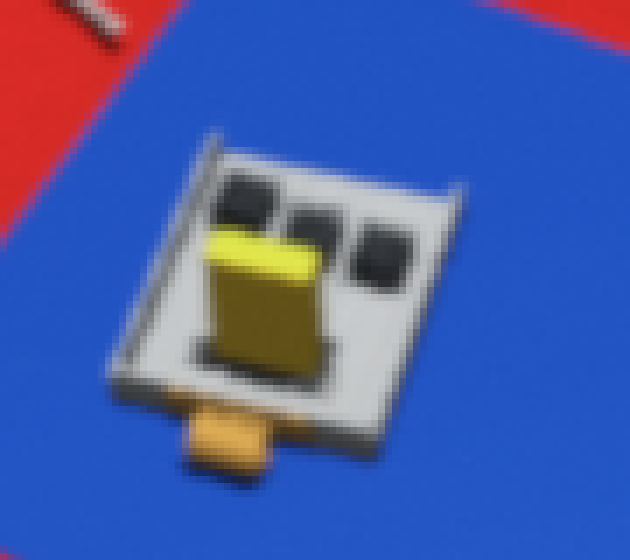

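```bash
python3 - <<'E'
from h import *
for n in("scene","side"):
    c=env.read_camera(n);P=cloud(c)
    hsv=cv2.cvtColor(c["pixels"],cv2.COLOR_BGR2HSV)
    X,Y,Z=P[...,0],P[...,1],P[...,2]
    print(n)
    # tray region: points above mat within 40..180
    m=(X>450)&(X<670)&(Y>-80)&(Y<150)&(Z>7)&(Z<26)&(c["depth"]>0)
    k,l,st,ce=cv2.connectedComponentsWithStats(m.astype(np.uint8))
    j=1+np.argmax(st[1:,4]);r=cv2.minAreaRect(P[l==j][:,:2].astype(np.float32));print("tray",st[j,4],r)
    m=(X>300)&(X<700)&(Y>220)&(Y<500)&(Z>111)&(Z<120)&(c["depth"]>0)
    k,l,st,ce=cv2.connectedComponentsWithStats(m.astype(np.uint8));j=1+np.argmax(st[1:,4]);r=cv2.minAreaRect(P[l==j][:,:2].astype(np.float32));print("chtop",st[j,4],r,cv2.boxPoints(r).round(0).tolist())
    # bins
    m=(X>350)&(X<900)&(Y>-450)&(Y<-80)&(Z>48)&(Z<60)
    k,l,st,ce=cv2.connectedComponentsWithStats(m.astype(np.uint8))
    for j in range(1,k):
        if st[j,4]>60: print("bin",st[j,4],cv2.minAreaRect(P[l==j][:,:2].astype(np.float32)),np.median(c["pixels"][l==j],0))
    # bystanders
    m=(X>300)&(X<1100)&(Y>-600)&(Y<600)&(Z>6)
    k,l,st,ce=cv2.connectedComponentsWithStats(m.astype(np.uint8))
    for j in range(1,k):
        q=P[l==j]
        if 40<st[j,4]<15000: print("obj",st[j,4],np.percentile(q,2,0).round(0),np.percentile(q,98,0).round(0),np.median(c["pixels"][l==j],0))
E
```

```text
scene
tray 774 ((564.0831298828125, 46.87709045410156), (118.6521987915039, 151.57376098632812), 11.127602577209473)
chtop 2479 ((530.2183837890625, 350.731689453125), (203.65603637695312, 119.46910095214844), 9.120078086853027) [[420.0, 394.0], [439.0, 276.0], [640.0, 308.0], [621.0, 426.0]]
bin 444 ((431.04437255859375, -301.325927734375), (156.85565185546875, 159.2281036376953), 88.76671600341797) [81. 75. 77.]
bin 693 ((694.9757080078125, -295.60137939453125), (158.14102172851562, 156.0869140625), 84.37327575683594) [ 23. 100. 171.]
obj 2166 [ 355. -377.    7.] [ 508. -225.   55.] [62. 57. 57.]
obj 2018 [ 402. -535.    8.] [ 671. -460.  127.] [70. 82. 87.]
obj 218 [302. 192.   7.] [338. 238.  40.] [236.  231.5 228. ]
obj 5248 [442. 278.  17.] [633. 419. 116.] [ 75. 118. 122.]
obj 1091 [506. -26.   6.] [631. 118.  73.] [ 90. 101. 105.]
obj 10695 [454. 394.  14.] [1004.  592.  131.] [206. 210. 209.]
obj 839 [574. 547.  32.] [667. 599.  48.] [ 83. 179.  50.]
obj 646 [ 718. -126.    9.] [891. -56.  26.] [ 74. 150.  46.]
obj 5616 [949. -24.  15.] [1016.  257.   37.] [235. 231. 226.]
s
[... 819 characters left out ...]
[ 534. -463.   41.] [22. 22. 27.]
obj 1347 [ 615. -373.    7.] [ 772. -212.   57.] [16. 44. 92.]
obj 1527 [ 356. -375.    7.] [ 504. -221.   56.] [45. 42. 46.]
obj 2349 [945. -17.   8.] [1012.  271.   39.] [195. 192. 201.]
obj 44 [ 404. -350.    6.] [ 431. -315.   18.] [102. 131. 151.]
obj 1022 [508. -16.   6.] [626. 123.  74.] [ 75. 115. 114.]
obj 5524 [851. 401.  14.] [998. 527. 133.] [228. 226. 222.]
obj 6311 [424. 289.  22.] [618. 425. 118.] [144. 155. 143.]
obj 324 [301. 193.  33.] [338. 244.  41.] [236. 230. 226.]
obj 721 [889. 560.   8.] [962. 599. 102.] [86. 81. 80.]
obj 1856 [566. 532.  10.] [790. 599.  51.] [ 89. 137.  60.]
obj 509 [591. 549.  32.] [668. 588.  49.] [ 94. 188.  66.]
```

```bash
cat >> h.py <<'E'
from scipy.spatial.transform import Rotation as Ro
def toolR(s): return Ro.from_euler('xyz',s["tcp_rot"]).as_matrix()
def goto(X,rpy):
    """needed total shift in current tool axes (m) and rotation vector (deg) to TCP target"""
    s=env.state();R=toolR(s);d=R.T@(np.array(X)-s["eef_pos"])/1000
    w=Ro.from_matrix(R.T@Ro.from_euler('xyz',rpy,degrees=True).as_matrix()).as_rotvec(degrees=True)
    print("t",s["t"].__round__(2),"eef",s["eef_pos"].round(1),"rot",np.degrees(s["tcp_rot"]).round(1),"shift(m)",d.round(4),"turn(deg)",w.round(2));return d,w
E
python3 - <<'E'
from h import *
c=env.read_camera("wrist");s=env.state();R=toolR(s)
C=-np.array(c["R"]).T@np.array(c["t"]).ravel();print("cam in tool",R.T@(C-s["eef_pos"]),"axis",R.T@np.array(c["R"])[2])
goto([566,66,200],[-90,0,-168.8])
def ik(Rt,j1,a):
    # tool local: z_dh = tool y ; find M: Rz(j1)Ry(a)Rz(j4)Ry(j5)Rz(j6) M = R
    return (Ro.from_euler('Z',j1)*Ro.from_euler('Y',a)).inv()*Rt
q=s["joints"];F=Ro.from_euler('ZYZYZ',[q[0],q[1]+q[2],q[3],q[4],q[5]]) if 0 else Ro.from_euler('Z',q[0])*Ro.from_euler('Y',q[1]+q[2])*Ro.from_euler('Z',q[3])*Ro.from_euler('Y',q[4])*Ro.from_euler('Z',q[5])
M=F.inv()*Ro.from_matrix(R);print(M.as_matrix().round(2))
for yaw in (0,11,-5,-20,-40):
  for th in(0,40):
    tray=Ro.from_euler('Z',yaw,degrees=True)*Ro.from_euler('X',th,degrees=True)
    T=tray*Ro.from_euler('Z',180,degrees=True)*Ro.from_euler('X',-90,degrees=True)
    for a in(1.8,2.1):
        e=ik(T*M.inv(),-0.4 if th==0 else -.5,a).as_euler('ZYZ');print(yaw,th,a,e.round(2))
E
```

```text
cam in tool [ -65.75957555 -205.90766697    0.25642805] axis [ 2.35073745e-01  9.71977524e-01 -1.65967137e-04]
t 0.4 eef [ 157.5 -604.8  178.5] rot [ -90.     0.  -165.4] shift(m) [-0.5643 -0.0215 -0.5462] turn(deg) [ 0.01  3.4  -0.  ]
[[-0. -0. -1.]
 [-1.  0.  0.]
 [ 0.  1. -0.]]
0 0 1.8 [0.   1.34 1.17]
0 0 2.1 [-0.    1.04  1.17]
0 40 1.8 [0.6  1.7  1.04]
0 40 2.1 [0.6  1.45 0.87]
11 0 1.8 [-0.    1.34  0.98]
11 0 2.1 [-0.    1.04  0.98]
11 40 1.8 [0.53 1.8  0.88]
11 40 2.1 [0.52 1.54 0.73]
-5 0 1.8 [-0.    1.34  1.26]
-5 0 2.1 [-0.    1.04  1.26]
-5 40 1.8 [0.63 1.65 1.11]
-5 40 2.1 [0.64 1.41 0.93]
-20 0 1.8 [0.   1.34 1.52]
-20 0 2.1 [0.   1.04 1.52]
-20 40 1.8 [0.69 1.49 1.31]
-20 40 2.1 [0.73 1.26 1.11]
-40 0 1.8 [0.   1.34 1.87]
-40 0 2.1 [0.   1.04 1.87]
-40 40 1.8 [0.72 1.27 1.57]
-40 40 2.1 [0.81 1.05 1.35]
```

```bash
python3 -m inch '[-0.01,-0.002,-0.01,0,0,0,-1, -0.028,-0.002,-0.027,0,0,0,-1, -0.03,-0.002,-0.029,0,0,0,-1, -0.03,-0.002,-0.029,0,0,0,-1, -0.03,-0.002,-0.029,0,0,0,-1, -0.03,-0.002,-0.029,0,0,0,-1, -0.03,-0.002,-0.029,0,0,0,-1, -0.03,-0.002,-0.029,0,0,0,-1, -0.03,-0.002,-0.029,0,0,0,-1, -0.03,-0.002,-0.029,0,0,0,-1]' && python3 -m inch '[-0.03,0,-0.029,0,0,0,-1, -0.03,0,-0.029,0,0,0,-1, -0.03,0,-0.029,0,0,0,-1, -0.03,0,-0.029,0,0,0,-1, -0.03,0,-0.029,0,0,0,-1, -0.03,0,-0.029,0,0,0,-1, -0.03,0,-0.029,0,0.6,0,-1, -0.03,0,-0.029,0,0.8,0,-1, -0.03,0,-0.03,0,1,0,-1, -0.015,0,-0.015,0,1,0,-1]'
python3 - <<'E'
from h import *
goto([566,66,200],[-90,0,-168.8])
c=env.read_camera("wrist"); cv2.imwrite("pics/w1.png",c["pixels"])
E
```

```text
t: 1.4
eef_pos: [359.2, -272.1, 198.9]
tcp_rot: [-1.57, 0.0, -2.887]
ft_force: [-0.3, -0.4, 0.9]
opening: 1.003
t: 2.4
eef_pos: [567.2, 67.5, 198.6]
tcp_rot: [-1.571, 0.0, -2.945]
ft_force: [-0.1, -0.8, 0.4]
opening: 0.998
t 2.4 eef [567.2  67.5 198.6] rot [ -90.     0.  -168.7] shift(m) [ 0.0014 -0.0014  0.0013] turn(deg) [ 0.01  0.08 -0.03]
```

View pics/w1.png

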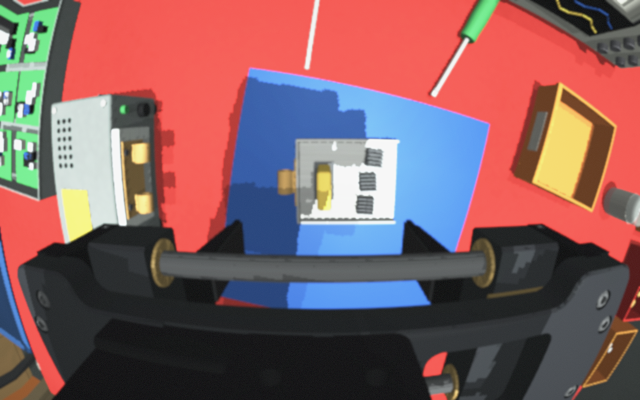

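The wrist view shows the grip block at (323,185), the tray knuckle at (287,182) and the sinks at (374,157), (367,181) and (364,205). The chassis knuckles are at about (139,152) and (142,203). Zooming in for corners.

```bash
python3 - <<'E'
from h import *
c=env.read_camera("wrist");np.savez("w1.npz",**{k:np.array(v) for k,v in c.items()})
for i,(x,y,w,h) in enumerate([(270,125,140,110),(90,120,90,110)]):
    s=min(800//w,600//h);cv2.imwrite(f"pics/w1_c{i}.png",cv2.resize(c["pixels"][y:y+h,x:x+w],None,fx=s,fy=s,interpolation=cv2.INTER_NEAREST));print(s)
E
```

```text
5
5
```

View pics/w1_c0.png

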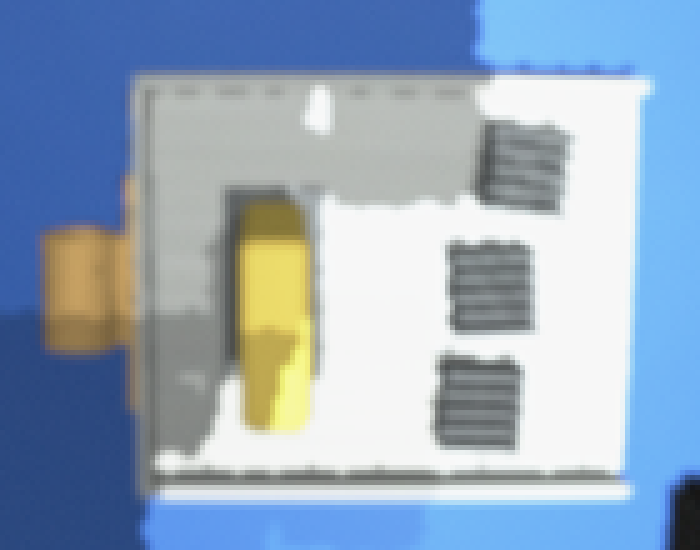

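View pics/w1_c1.png

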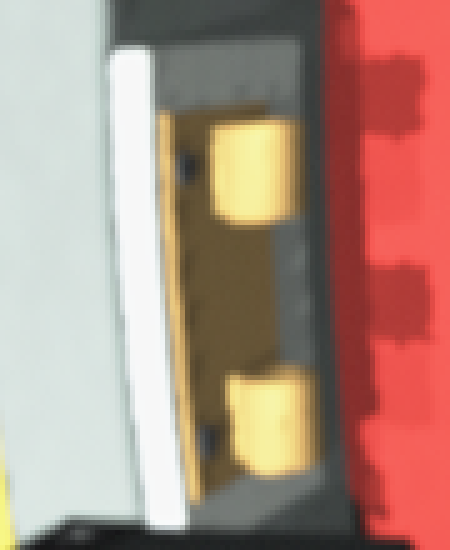

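```bash
python3 - <<'E'
from h import *
c=dict(np.load("w1.npz"))
def W(px,py,z,ox=270,oy=125): return onplane(c,ox+px/5-.5+.0,oy+py/5-.5,z,True)
bl=np.array([W(240,240,72),W(312,240,72),W(312,430,72),W(240,430,72)]);print("block",bl.round(1).tolist(),bl.mean(0).round(1),"L",np.linalg.norm(bl[0]-bl[3]),"W",np.linalg.norm(bl[0]-bl[1]))
co=np.array([W(135,75,18),W(652,75,16),W(635,497,16),W(140,497,18)]);print("pan",co.round(1).tolist(),co.mean(0).round(1))
for i in range(4): print(np.linalg.norm(co[i]-co[(i+1)%4]).round(1), np.degrees(np.arctan2(*(co[i]-co[(i+1)%4])[[1,0]])).round(1))
kn=np.array([W(42,230,11),W(42,352,11)]);print("knuckle far edge",kn.round(1).tolist(), np.linalg.norm(kn[0]-kn[1]))
for a in [(210,120),(300,125),(300,215),(220,225),(228,375),(318,378),(322,470),(240,475)]: print("K",a,W(*a,85,90,120).round(1))
P=cloud(c) # not valid for fisheye
hsv=cv2.cvtColor(c["pixels"],cv2.COLOR_BGR2HSV)
E
```

```text
block [[580.8, 76.8, 72.0], [583.9, 61.5, 72.0], [542.0, 52.8, 72.0], [538.8, 68.5, 72.0]] [561.4  64.9  72. ] L 42.79953980477812 W 15.626997420973366
pan [[608.3, 109.8, 18.0], [635.3, -18.3, 16.0], [525.2, -41.3, 16.0], [500.4, 88.8, 18.0]] [567.3  34.8  17. ]
131.0 101.9
112.5 11.8
132.5 -79.2
109.9 -169.0
knuckle far edge [[564.1, 126.7, 11.0], [532.2, 121.3, 11.0]] 32.358605025066794
K (210, 120) [577.7 300.1  85. ]
K (300, 125) [580.  273.6  85. ]
K (300, 215) [559.2 271.2  85. ]
K (220, 225) [553.1 294.5  85. ]
K (228, 375) [516.8 289.7  85. ]
K (318, 378) [521.3 263.   85. ]
K (322, 470) [498.7 260.8  85. ]
K (240, 475) [492.  285.3  85. ]
```

```bash
python3 - <<'E'
from h import *
goto([561.4,64.8,34],[-90,0,-168.6])
E
```

```text
t 2.5 eef [567.   66.9 198.3] rot [ -90.     0.  -168.6] shift(m) [0.0059 0.1643 0.001 ] turn(deg) [ 0.01 -0.05 -0.01]
```

```bash
python3 -m inch '[0.002,0.02,0,0,0,0,-1, 0.002,0.03,0.001,0,0,0,-1, 0.002,0.03,0,0,0,0,-1, 0,0.03,0,0,0,0,-1, 0,0.025,0,0,0,0,-1, 0,0.015,0,0,0,0,-1, 0,0.009,0,0,0,0,-1, 0,0.005,0,0,0,0,-1, 0,0,0,0,0,0,-1]'
python3 - <<'E'
from h import *
goto([561.4,64.8,34],[-90,0,-168.6])
for n in("scene","wrist"):
    c=env.read_camera(n);x,y,w,h=(310,170,130,110) if n=="scene" else (250,110,180,130)
    cv2.imwrite(f"pics/{n}_2.png",cv2.resize(c["pixels"][y:y+h,x:x+w],None,fx=4,fy=4))
E
```

```text
t: 3.4
eef_pos: [560.9, 61.9, 34.7]
tcp_rot: [-1.571, -0.0, -2.946]
ft_force: [-0.4, 0.2, -0.9]
opening: 1.001
t 3.4 eef [560.9  61.9  34.7] rot [ -90.    -0.  -168.8] shift(m) [-0.0011  0.0007 -0.0028] turn(deg) [-0.   -0.21  0.  ]
```

View pics/scene_2.png

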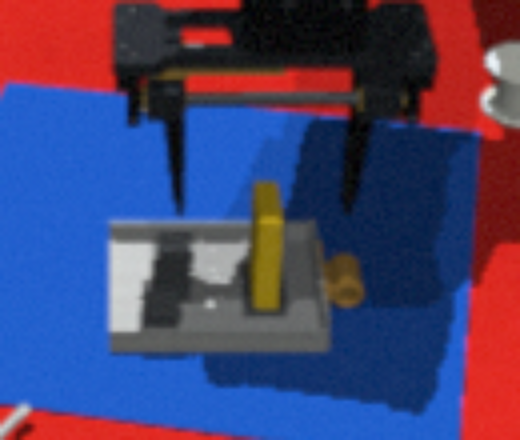

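View pics/wrist_2.png

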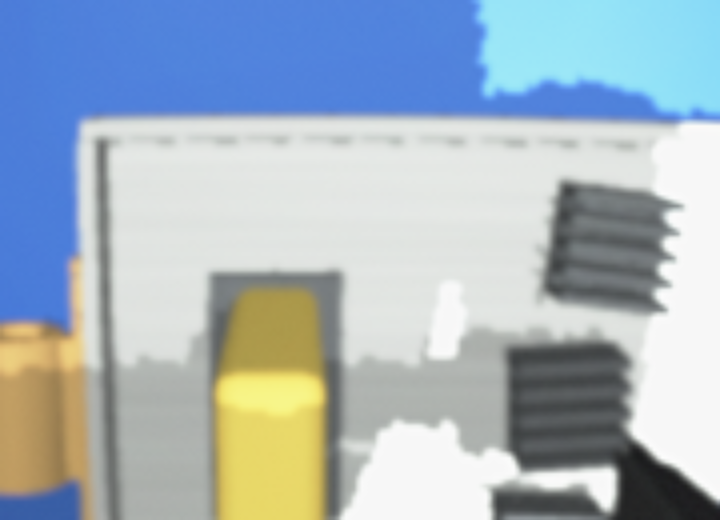

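```bash
python3 - <<'E'
from h import *
s=env.state();R=toolR(s);print(s["eef_pos"])
for n in("scene","side","wrist"):
    c=env.read_camera(n);print(n,[np.round(proj(c,s["eef_pos"]+R@[0,0,k],n=="wrist"),1) for k in(47,-47)], "block", np.round(proj(c,[561.4,64.9,72],n=="wrist"),1))
    cv2.imwrite(f"pics/{n}_3.png",c["pixels"])
E
```

```text
[561.36769596  61.964146    35.26749602]
scene [array([356.1, 232.2]), array([394.8, 232.2])] block [377.3 220.1]
side [array([298.4, 219.7]), array([287.9, 246.3])] block [292.1 225.5]
wrist [array([388.7, 220.2]), array([256. , 220.1])] block [317.4 238.6]
```

View pics/scene_3.png

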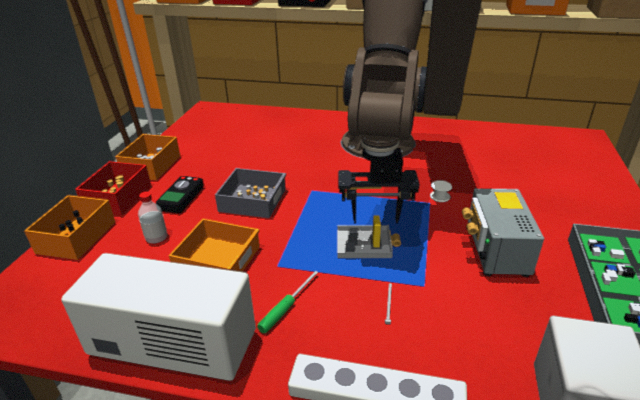

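View pics/wrist_3.png

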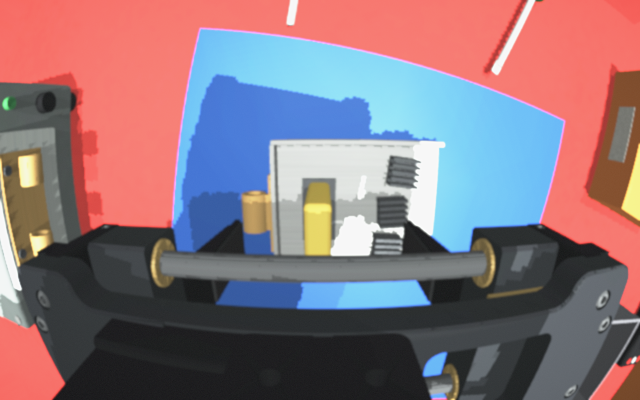

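View pics/side_3.png

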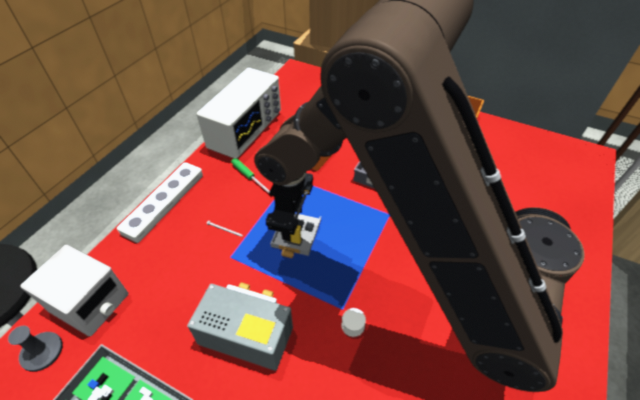

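```bash
python3 - <<'E'
from h import *
s=env.state();R=toolR(s)
cs=env.read_camera("scene");cw=env.read_camera("wrist");P=cloud(cs)
for a,b in (((355,222),(404,222)),((397.5,222),(240,222))):
    X,e=tri([ray(cs,*a),ray(cw,*b,True)]);print(X.round(1),e,"tool",(R.T@(X-s["eef_pos"])).round(1))
for u,v in((354,220),(355,215),(397,218),(397,212)): print(u,v,P[v,u].round(0),(R.T@(P[v,u]-s["eef_pos"])).round(0),cs["pixels"][v,u])
p=cs["pixels"];cv2.imwrite("pics/f.png",cv2.resize(p[160:260,330:430],None,fx=6,fy=6,interpolation=cv2.INTER_NEAREST))
cv2.imwrite("pics/fw.png",cv2.resize(cw["pixels"][200:310,200:440],None,fx=3,fy=3,interpolation=cv2.INTER_NEAREST))
E
```

```text
[580.7  15.5  72.3] [1.5, 1.5] tool [-10.  -37.   49.4]
[562.3 112.1  73.4] [0.9, 0.9] tool [-10.7 -38.2 -48.9]
354 220 [584.  12.  81.] [-13. -46.  53.] [55 25 16]
355 215 [586.  14.  97.] [-15. -62.  51.] [79 39 16]
397 218 [559. 111.  83.] [ -8. -48. -48.] [ 7  6 11]
397 212 [562. 110. 102.] [-10. -67. -47.] [21 16 15]
```

View pics/f.png

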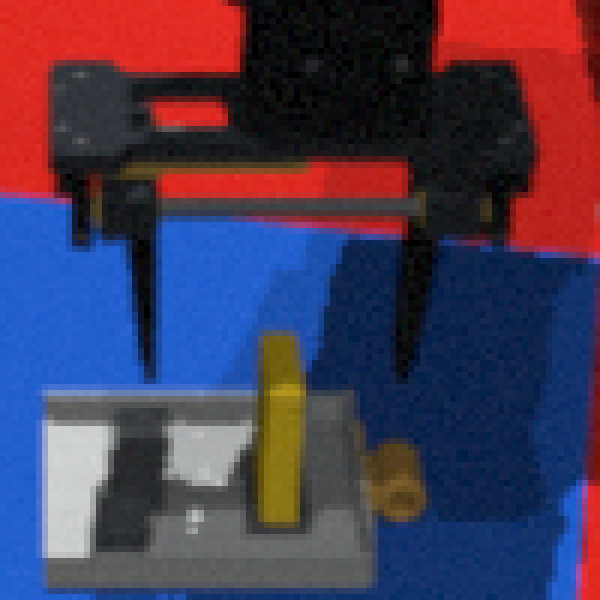

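View pics/fw.png

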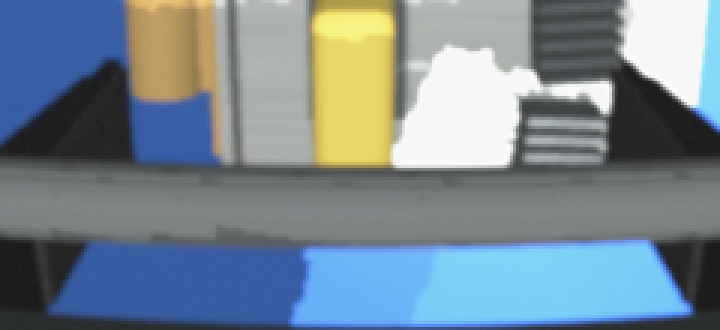

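```bash
python3 - <<'E'
from h import *
s=env.state();R=toolR(s)
cs=env.read_camera("scene");P=cloud(cs)
for u,v in((343,198),(348,196),(352,196),(352,205),(354,212),(413,198),(408,198),(405,196),(340,185),(345,175),(380,185),(390,175),(370,194)): print(u,v,P[v,u].round(0),(R.T@(P[v,u]-s["eef_pos"])).round(0),cs["pixels"][v,u])
E
```

```text
343 198 [610. -10. 157.] [ -34. -122.   80.] [15 19 20]
348 196 [609.   1. 163.] [ -35. -128.   69.] [22 18 14]
352 196 [607.  10. 162.] [ -35. -127.   60.] [23 22 22]
352 205 [583.   6. 122.] [-10. -87.  59.] [54 18  4]
354 212 [582.  11. 103.] [-11. -68.  54.] [10  5  4]
413 198 [578. 143. 156.] [ -32. -121.  -76.] [28 23 25]
408 198 [581. 132. 156.] [ -34. -121.  -65.] [30 24 26]
405 196 [583. 125. 162.] [ -33. -127.  -58.] [26 25 21]
340 185 [610. -17. 190.] [ -33. -155.   87.] [55 51 45]
345 175 [566. -14. 190.] [  10. -155.   75.] [59 53 54]
380 185 [584.  69. 185.] [ -24. -150.   -2.] [25 21 20]
390 175 [579.  89. 209.] [ -23. -174.  -23.] [5 6 3]
370 194 [594.  48. 165.] [ -30. -130.   20.] [73 72 63]
```

Scene and wrist rays agree (residual about 1.5 mm) that the open fingertips are at z≈73, while the reported TCP is at z≈35. So the visible tips are about 37 mm behind the reported TCP, and the lower edge of the gripper body is shifted by about the same amount. I'll trust the pictures, go down in small steps and look again.

```bash
python3 -m inch '[-0.0005,0.005,-0.003,0,0,0,-1, 0,0.007,0,0,0,0,-1, 0,0.005,0,0,0,0,-1, 0,0.003,0,0,0,0,-1, 0,0,0,0,0,0,-1]'
python3 - <<'E'
from h import *
s=env.state();print(s["eef_pos"].round(1))
for n in("scene","wrist","side"):
    c=env.read_camera(n);x,y,w,h={"scene":(330,160,100,100),"wrist":(200,130,240,180),"side":(240,160,100,100)}[n]
    k=3 if n=="wrist" else 6
    cv2.imwrite(f"pics/{n}_4.png",cv2.resize(c["pixels"][y:y+h,x:x+w],None,fx=k,fy=k,interpolation=cv2.INTER_NEAREST))
E
```

```text
t: 4.3
eef_pos: [560.7, 65.1, 13.8]
tcp_rot: [-1.571, -0.001, -2.946]
ft_force: [-0.7, -0.3, 1.3]
opening: 1.0
[560.7  65.1  13.8]
```

View pics/scene_4.png

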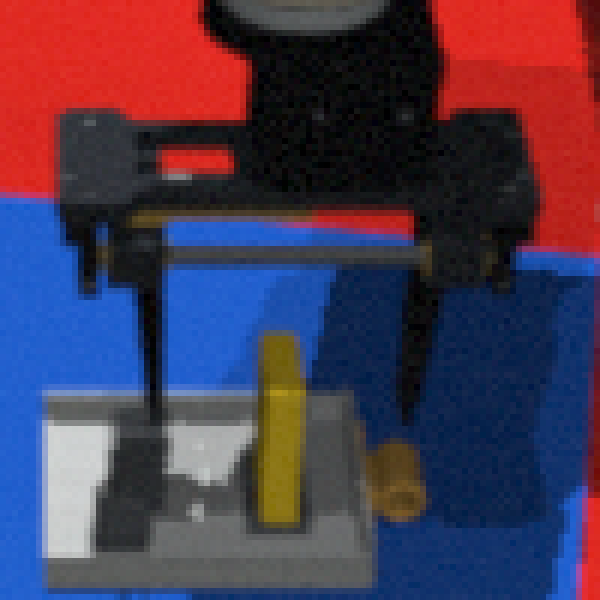

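View pics/side_4.png

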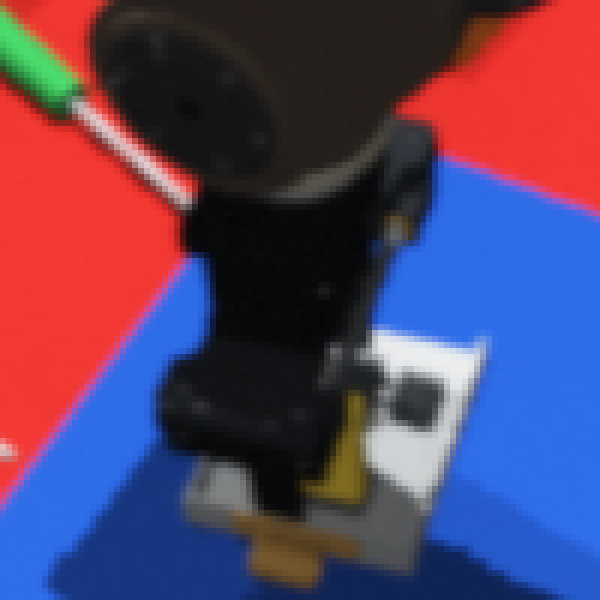

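The tips have come down to about row 231, or z≈51, with reported z at 13.8. The offset holds, so I go 17 mm further and then close.

```bash
python3 -m inch '[0,0.005,0,0,0,0,-1, 0,0.006,0,0,0,0,-1, 0,0.004,0,0,0,0,-1, 0,0.002,0,0,0,0,-1, 0,0,0,0,0,0,-1]'
python3 - <<'E'
from h import *
s=env.state();R=toolR(s);print(s["eef_pos"].round(1),s["ft_force"].round(1))
c=env.read_camera("scene");P=cloud(c)
for u,v in((355,237),(355,235),(356,232),(397,237),(397,235),(397,232)): print(u,v,P[v,u].round(0),c["pixels"][v,u])
for k in(49,-49): print(proj(c,s["eef_pos"]+R@[-10,-37,k]))
cv2.imwrite("pics/scene_5.png",cv2.resize(c["pixels"][160:260,330:430],None,fx=6,fy=6,interpolation=cv2.INTER_NEAREST))
E
```

```text
t: 4.95
eef_pos: [560.8, 65.1, -2.9]
tcp_rot: [-1.571, -0.001, -2.946]
ft_force: [0.3, -0.1, -0.3]
opening: 1.0
[560.8  65.1  -2.9] [ 0.3 -0.1 -0.3]
355 237 [568.  13.  18.] [45 37 39]
355 235 [579.  15.  33.] [25 25 21]
356 232 [583.  17.  45.] [41 40 38]
397 237 [550. 114.  20.] [34 66 86]
397 235 [563. 114.  36.] [16 24 33]
397 232 [559. 114.  42.] [7 0 9]
(np.float64(356.69909865671), np.float64(235.08448674257997))
(np.float64(397.27670798069636), np.float64(235.1272960058521))
```

View pics/scene_5.png

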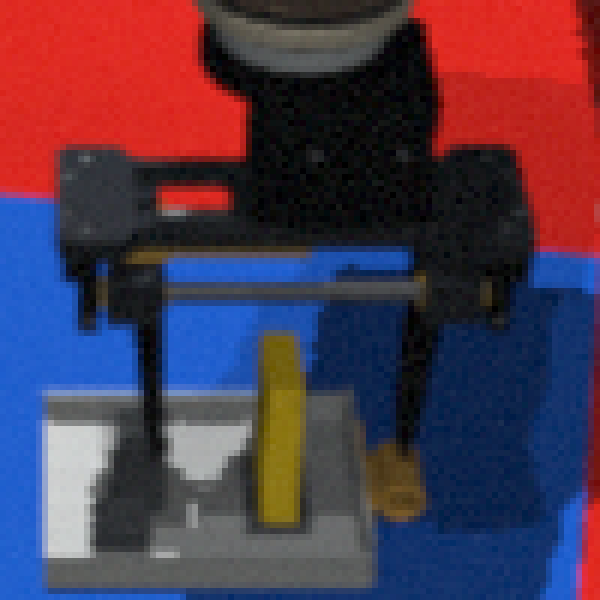

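Tips read z≈33–35 from depth at rows 235, on either side of the block. Closing.

```bash
python3 -m inch '[0,0,0,0,0,0,-0.5, 0,0,0,0,0,0,0, 0,0,0,0,0,0,0.3, 0,0,0,0,0,0,0.6, 0,0,0,0,0,0,1, 0,0,0,0,0,0,1, 0,0,0,0,0,0,1, 0,0,0,0,0,0,1]'
python3 - <<'E'
from h import *
s=env.state();print(s["eef_pos"].round(1),s["ft_force"].round(1),s["opening"])
for n in("scene","wrist"):
    c=env.read_camera(n);x,y,w,h={"scene":(330,160,100,100),"wrist":(200,130,240,180)}[n]
    k=3 if n=="wrist" else 6
    cv2.imwrite(f"pics/{n}_6.png",cv2.resize(c["pixels"][y:y+h,x:x+w],None,fx=k,fy=k,interpolation=cv2.INTER_NEAREST))
E
```

```text
t: 5.8
eef_pos: [561.0, 65.1, -2.5]
tcp_rot: [-1.571, -0.0, -2.946]
ft_force: [-0.4, 0.6, -0.7]
opening: 0.383
[561.   65.1  -2.5] [-0.4  0.6 -0.7] 0.38312651987687146
```

View pics/scene_6.png

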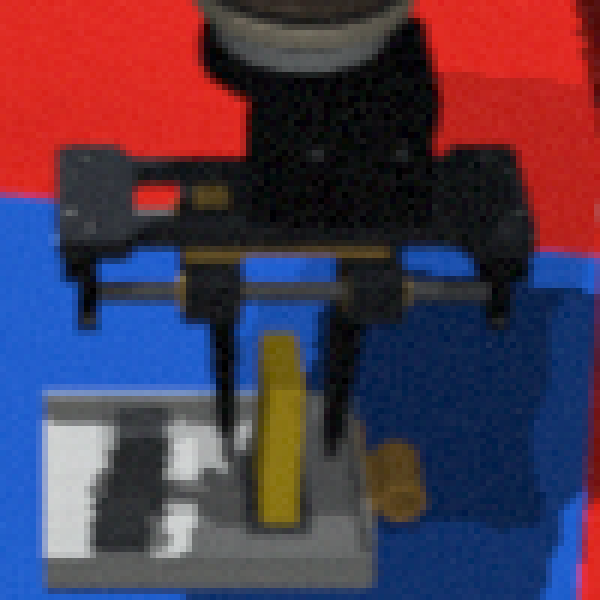

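View pics/wrist_6.png

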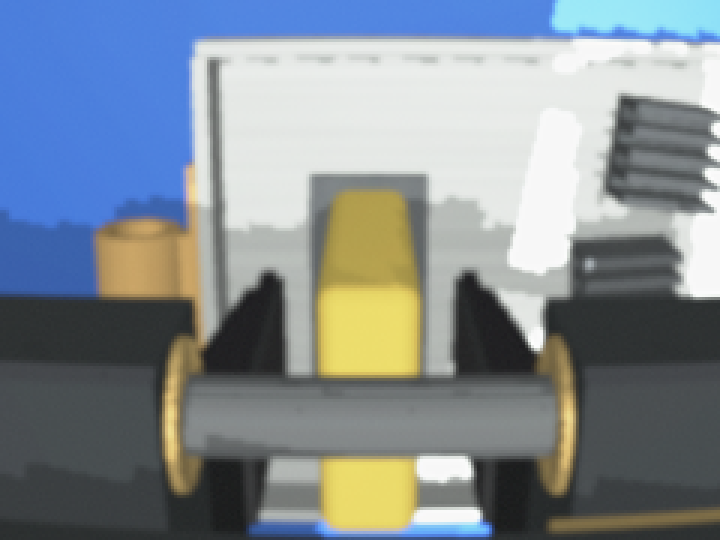

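```bash
python3 -m inch '[0,0,0,0,0,0,1, 0,0,0,0,0,0,1, 0,0,0,0,0,0,1, 0,0,0,0,0,0,1, 0,0,0,0,0,0,1, 0,0,0,0,0,0,1]'
python3 - <<'E'
from h import *
s=env.state();print(s["eef_pos"].round(1),s["ft_force"].round(1),s["opening"])
for n in("scene","wrist"):
    c=env.read_camera(n);x,y,w,h={"scene":(330,160,100,100),"wrist":(200,130,240,180)}[n]
    k=3 if n=="wrist" else 6
    cv2.imwrite(f"pics/{n}_7.png",cv2.resize(c["pixels"][y:y+h,x:x+w],None,fx=k,fy=k,interpolation=cv2.INTER_NEAREST))
E
```

```text
t: 6.5
eef_pos: [561.0, 65.1, -2.5]
tcp_rot: [-1.571, 0.0, -2.946]
ft_force: [0.3, 0.1, -0.5]
opening: 0.165
[561.   65.1  -2.5] [ 0.3  0.1 -0.5] 0.16485689971600162
```

View pics/wrist_7.png

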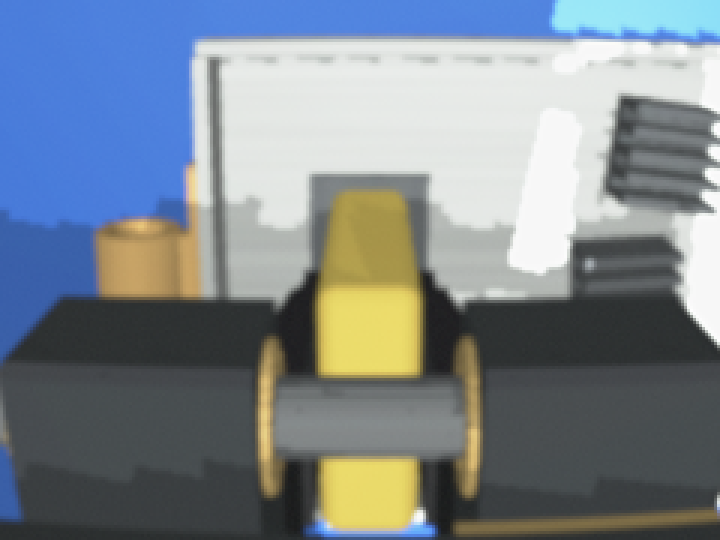

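The opening is 0.165 × 95 = 15.7 mm, which matches the 16 mm block, so it is gripped. Lifting gently.

```bash
python3 -m inch '[0,-0.002,0,0,0,0,1, 0,-0.004,0,0,0,0,1, 0,-0.008,0,0,0,0,1, 0,-0.011,0,0,0,0,1, 0,-0.014,0,0,0,0,1, 0,-0.014,0,0,0,0,1, 0,-0.011,0,0,0,0,1, 0,-0.008,0,0,0,0,1, 0,-0.005,0,0,0,0,1, 0,-0.002,0,0,0,0,1]'
python3 - <<'E'
from h import *
s=env.state();print(s["opening"])
goto([672.1,-176.9,76],[-90,0,-168.8])
for n in("scene","wrist"):
    c=env.read_camera(n);x,y,w,h={"scene":(320,140,120,110),"wrist":(200,130,260,180)}[n]
    k=3 if n=="wrist" else 5
    cv2.imwrite(f"pics/{n}_8.png",cv2.resize(c["pixels"][y:y+h,x:x+w],None,fx=k,fy=k,interpolation=cv2.INTER_NEAREST))
E
```

```text
t: 7.6
eef_pos: [561.0, 65.1, 77.0]
tcp_rot: [-1.571, 0.0, -2.946]
ft_force: [0.0, -0.5, -3.0]
opening: 0.167
0.16747854306615845
t 7.6 eef [561.   65.1  77. ] rot [ -90.     0.  -168.8] shift(m) [-0.0619  0.001   0.259 ] turn(deg) [-0.01  0.   -0.02]
```

View pics/scene_8.png

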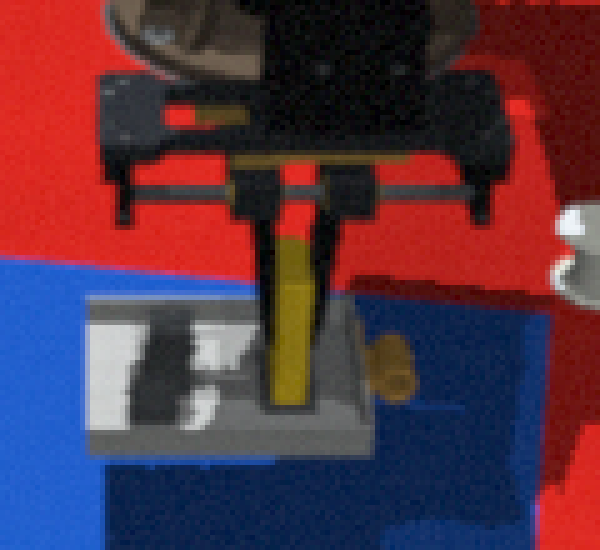

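View pics/wrist_8.png

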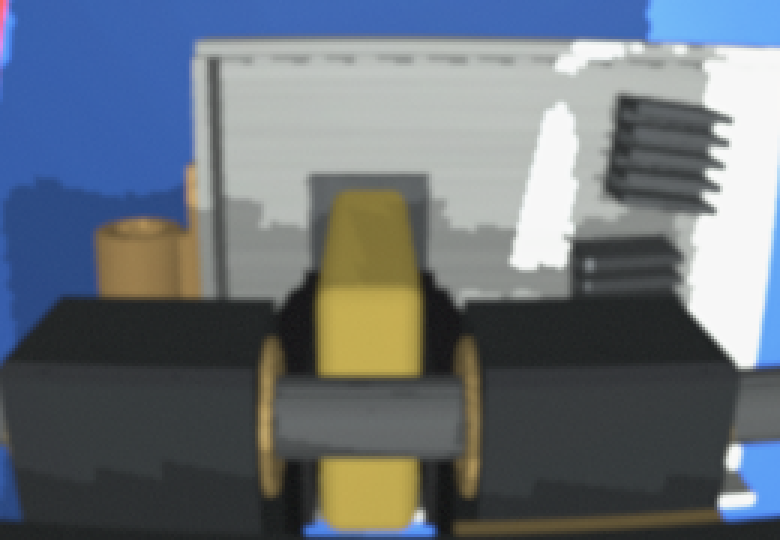

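Held rigidly: the wrist view has not changed, and the −3 N of weight fits the tray plus sinks. Carrying it to the bin with soft deceleration.

```bash
python3 -m inch '[-0.001,0,0.004,0,0,0,1, -0.0024,0,0.01,0,0,0,1, -0.004,0,0.016,0,0,0,1, -0.005,0,0.022,0,0,0,1, -0.007,0,0.028,0,0,0,1, -0.007,0,0.03,0,0,0,1, -0.007,0,0.03,0,0,0,1, -0.007,0,0.028,0,0,0,1, -0.006,0,0.024,0,0,0,1, -0.005,0,0.02,0,0,0,1]' && python3 -m inch '[-0.004,0,0.016,0,0,0,1, -0.003,0,0.012,0,0,0,1, -0.002,0,0.009,0,0,0,1, -0.0015,0,0.006,0,0,0,1, 0,0,0.003,0,0,0,1, 0,0,0.001,0,0,0,1, 0,0,0,0,0,0,1]'
python3 - <<'E'
from h import *
goto([672.1,-176.9,76],[-90,0,-168.8])
for n in("scene","wrist"):
    c=env.read_camera(n);cv2.imwrite(f"pics/{n}_9.png",c["pixels"])
E
```

```text
t: 8.7
eef_pos: [653.1, -135.9, 76.0]
tcp_rot: [-1.571, -0.0, -2.948]
ft_force: [0.2, -0.7, -2.9]
opening: 0.166
t: 9.4
eef_pos: [671.9, -176.6, 76.6]
tcp_rot: [-1.571, -0.0, -2.946]
ft_force: [-0.4, 0.2, -3.1]
opening: 0.168
t 9.4 eef [ 671.9 -176.6   76.6] rot [ -90.    -0.  -168.8] shift(m) [-0.0001  0.0006  0.0004] turn(deg) [0.   0.02 0.01]
```

View pics/scene_9.png

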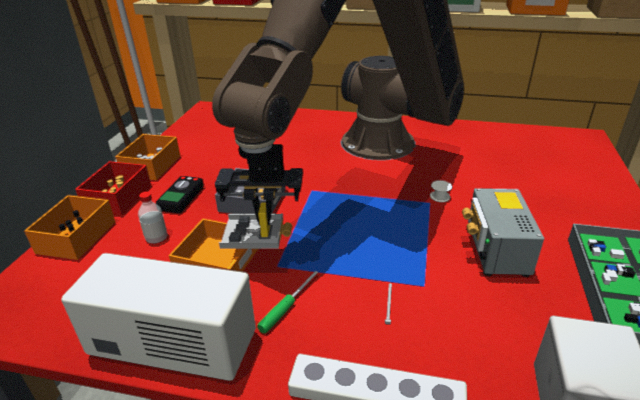

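View pics/wrist_9.png

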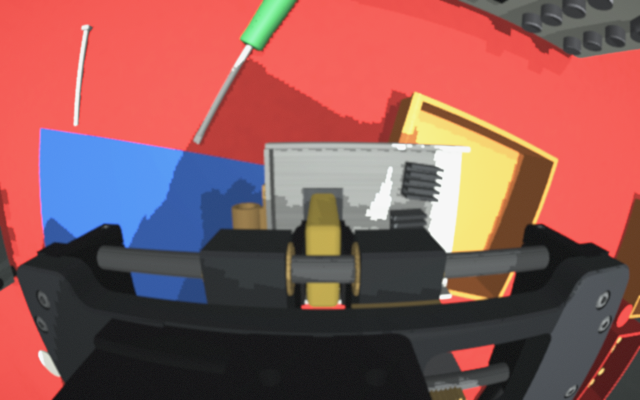

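```bash
python3 - <<'E'
from h import *
c=env.read_camera("wrist")
for p in((413,94),(557,158),(500,298)): print(onplane(c,*p,55,True).round(0))
for p in((469,147),(266,145)): print("tray",onplane(c,*p,95,True).round(0))
s=env.state();R=toolR(s);print("lip pred",(s["eef_pos"]+R@[0.4,-5.5,95]).round(0),"corner",(s["eef_pos"]+R@[-55,-18.5,95]).round(0))
E
```

```text
[ 774. -225.   55.]
[ 762. -377.   55.]
[ 618. -364.   55.]
tray [ 744. -260.   95.]
tray [ 718. -132.   95.]
lip pred [ 690. -270.   82.] corner [ 744. -259.   95.]
```

The wrist rays put the bin centre at (696,-294) and the tray's lip corner within 1 mm of prediction, well inside the bin. Tipping about the lip.

```bash
python3 -m inch '[0,0.001,0,-2,0,0,1, 0,-0.0036,0,-4,0,0,1, 0,-0.0053,0,-5,0,0,1, 0,-0.0063,0,-5,0,0,1, 0,-0.0083,0,-5,0,0,1, 0,-0.0083,0,-5,0,0,1, 0,-0.0083,0,-5,0,0,1, 0,-0.0083,0,-5,0,0,1, 0,-0.0066,0,-4,0,0,1, 0,-0.0033,0,-2,0,0,1]' && python3 -m inch '[0,0,0,0,0,0,1, 0,0,0,0,0,0,1, 0,0,0,0,0,0,1, 0,0,0,0,0,0,1, 0,0,0,0,0,0,1, 0,0,0,0,0,0,1]'
python3 - <<'E'
from h import *
goto([672.1,-176.9,76],[-90,0,-168.8])
for n in("scene","wrist"):
    c=env.read_camera(n);cv2.imwrite(f"pics/{n}_10.png",c["pixels"])
E
```

```text
t: 10.55
eef_pos: [676.1, -198.7, 128.3]
tcp_rot: [-2.306, -0.0, -2.947]
ft_force: [-0.0, -0.5, -2.7]
opening: 0.165
t: 11.15
eef_pos: [676.2, -197.4, 129.0]
tcp_rot: [-2.303, 0.0, -2.946]
ft_force: [-0.4, -0.2, -1.7]
opening: 0.164
t 11.15 eef [ 676.2 -197.4  129. ] rot [-132.     0.  -168.8] shift(m) [0.     0.0534 0.0199] turn(deg) [ 4.197e+01  2.000e-02 -0.000e+00]
```

View pics/scene_10.png

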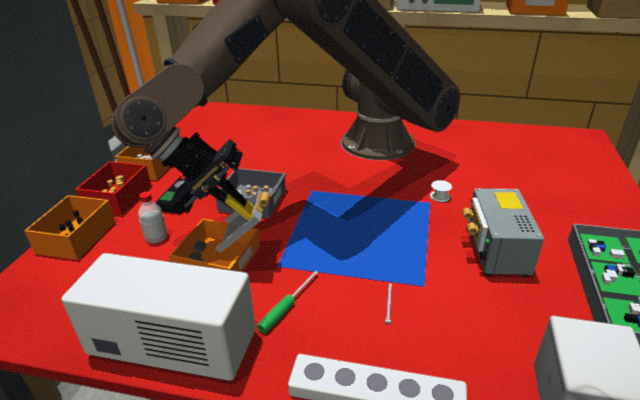

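View pics/wrist_10.png

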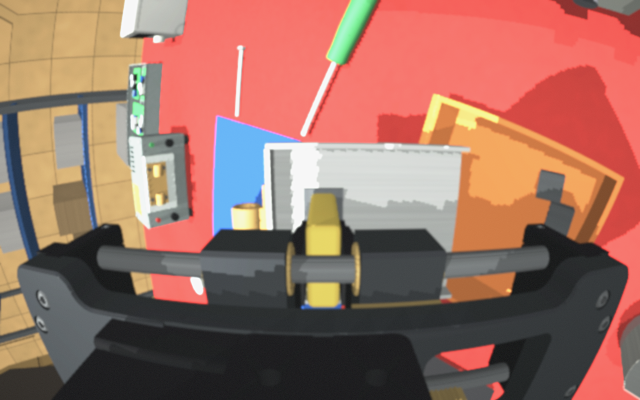

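Two sinks are visible in the orange bin at (550,185) and (560,213) in the wrist view, and the tray floor I can see is empty. Levelling the tray, then checking for the third.

```bash
python3 -m inch '[0,0,0,2,0,0,1, 0,0,0,4,0,0,1, 0,0,0,5,0,0,1, 0,0,0,5,0,0,1, 0,0,0,5,0,0,1, 0,0,0,5,0,0,1, 0,0,0,5,0,0,1, 0,0,0,5,0,0,1, 0,0,0,4,0,0,1, 0,0,0,2,0,0,1]' 
python3 - <<'E'
from h import *
goto([672.1,-176.9,76],[-90,0,-168.8])
c=env.read_camera("scene");cv2.imwrite("pics/scene_11.png",cv2.resize(c["pixels"][150:290,140:320],None,fx=4,fy=4))
c=env.read_camera("side");cv2.imwrite("pics/side_11.png",cv2.resize(c["pixels"][70:220,230:430],None,fx=4,fy=4))
c=env.read_camera("wrist");cv2.imwrite("pics/wrist_11.png",c["pixels"])
E
```

```text
t: 12.25
eef_pos: [676.2, -196.4, 129.9]
tcp_rot: [-1.567, 0.001, -2.944]
ft_force: [0.2, 0.5, -1.6]
opening: 0.168
t 12.25 eef [ 676.2 -196.4  129.9] rot [-8.980e+01  1.000e-01 -1.687e+02] shift(m) [ 0.0003  0.0538 -0.0201] turn(deg) [-0.22  0.1  -0.08]
```

View pics/scene_11.png

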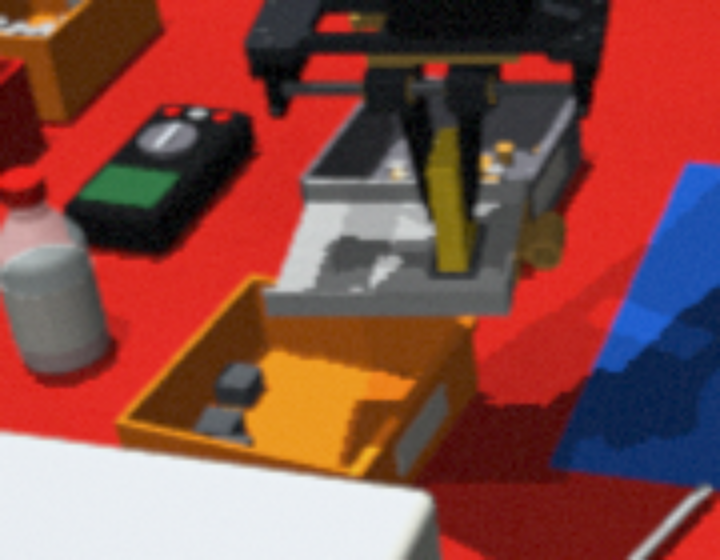

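View pics/side_11.png

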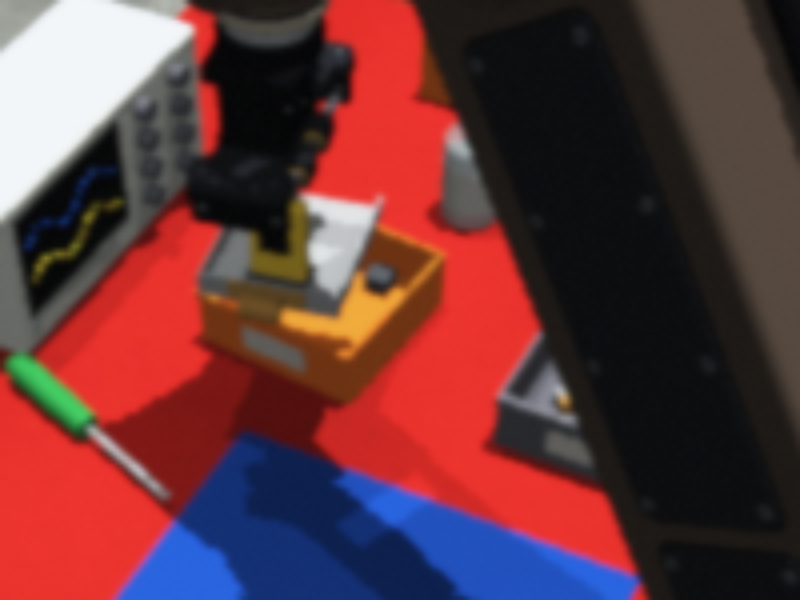

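View pics/wrist_11.png

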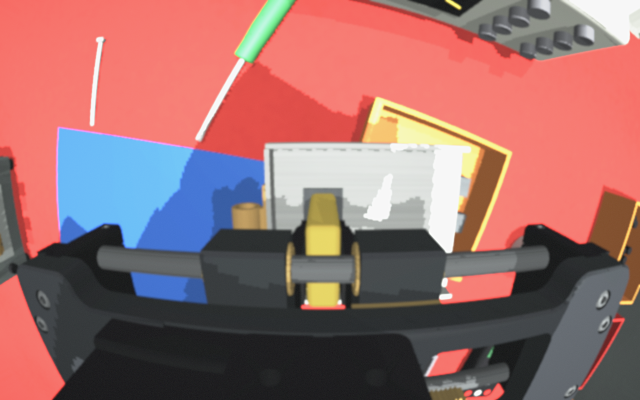

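The tray is empty and level, and two sinks (possibly three) show in the bin at scene crop (240,382) and (222,425). Next, compute the move to a hover point in front of the chassis.

```bash
python3 - <<'E'
from h import *
goto([554,185,130],[-90,0,-170.8])
E
```

```text
t 12.4 eef [ 676.2 -196.7  129.4] rot [ -90.     0.  -168.7] shift(m) [ 0.0452 -0.0006 -0.3983] turn(deg) [-0.01  2.08 -0.04]
```

```bash
python3 -m inch '[0.001,0,-0.008,0,0,0,1, 0.002,0,-0.018,0,0,0,1, 0.003,0,-0.028,0,0,0,1, 0.004,0,-0.036,0,0,0,1, 0.005,0,-0.04,0,0,0,1, 0.005,0,-0.042,0,0,0,1, 0.005,0,-0.042,0,0,0,1, 0.005,0,-0.042,0,0,0,1, 0.004,0,-0.038,0,0,0,1, 0.004,0,-0.032,0,0,0,1]' && python3 -m inch '[0.003,0,-0.026,0,0,0,1, 0.002,0,-0.02,0,0.3,0,1, 0.002,0,-0.014,0,0.6,0,1, 0.001,0,-0.008,0,0.6,0,1, 0,0,-0.004,0,0.6,0,1, 0,0,0,0,0,0,1, 0,0,0,0,0,0,1]'
python3 - <<'E'
from h import *
goto([554,185,130],[-90,0,-170.8])
c=env.read_camera("scene");np.savez("s12.npz",**{k:np.array(v) for k,v in c.items()});cv2.imwrite("pics/scene_12.png",c["pixels"])
c=env.read_camera("side");np.savez("d12.npz",**{k:np.array(v) for k,v in c.items()});cv2.imwrite("pics/side_12.png",cv2.resize(c["pixels"][200:400,170:370],None,fx=3,fy=3,interpolation=cv2.INTER_NEAREST))
c=env.read_camera("wrist");np.savez("w12.npz",**{k:np.array(v) for k,v in c.items()});cv2.imwrite("pics/wrist_12.png",c["pixels"])
E
```

```text
t: 13.4
eef_pos: [573.9, 117.3, 128.8]
tcp_rot: [-1.571, -0.0, -2.946]
ft_force: [-0.4, 0.1, -1.5]
opening: 0.166
t: 14.1
eef_pos: [554.1, 183.5, 128.7]
tcp_rot: [-1.571, -0.0, -2.983]
ft_force: [0.1, -0.2, -2.3]
opening: 0.164
t 14.1 eef [554.1 183.5 128.7] rot [ -90.    -0.  -170.9] shift(m) [-0.0001 -0.0013 -0.0015] turn(deg) [-0.01 -0.12  0.  ]
```

View pics/scene_12.png

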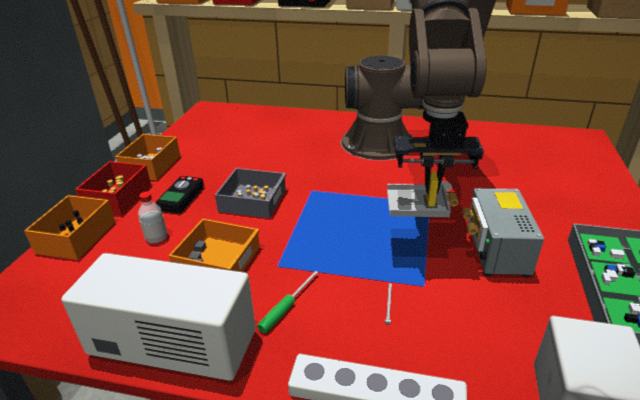

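View pics/side_12.png

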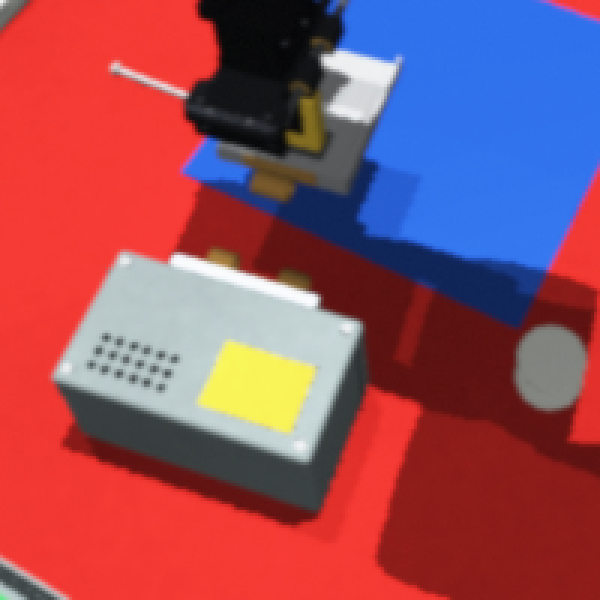

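View pics/wrist_12.png

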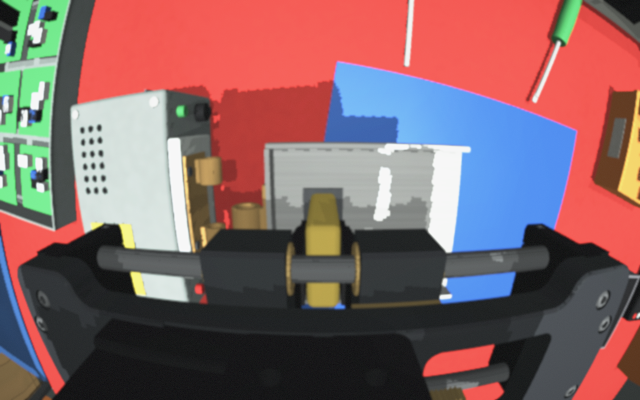

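The wrist view shows the chassis knuckles at (208,171) and (211,236) and the tray knuckle at (246,216). In the scene view the sinks are inside the orange bin. Zooming for a relative measurement.

```bash
python3 - <<'E'
from h import *
c=dict(np.load("w12.npz"));cv2.imwrite("pics/w12z.png",cv2.resize(c["pixels"][130:260,160:290],None,fx=6,fy=6,interpolation=cv2.INTER_CUBIC)[:600])
cv2.imwrite("pics/w12z.png",cv2.resize(c["pixels"][145:245,165:295],None,fx=6,fy=6,interpolation=cv2.INTER_CUBIC))
c=dict(np.load("s12.npz"));a=cv2.resize(c["pixels"][170:270,420:545],None,fx=6,fy=6,interpolation=cv2.INTER_CUBIC);cv2.imwrite("pics/s12z.png",a)
cv2.imwrite("pics/s12b.png",cv2.resize(c["pixels"][215:275,165:265],None,fx=6,fy=6,interpolation=cv2.INTER_CUBIC))
E
```

```text
(no output)
```

View pics/w12z.png

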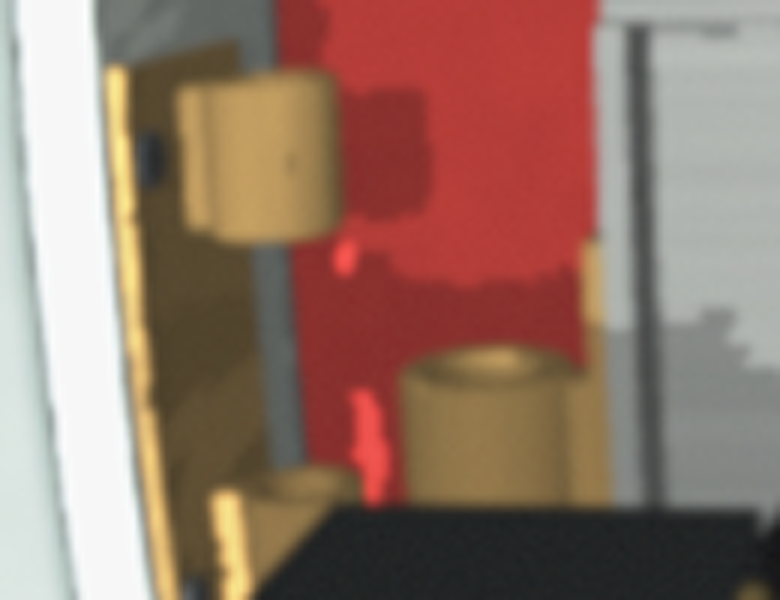

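View pics/s12z.png

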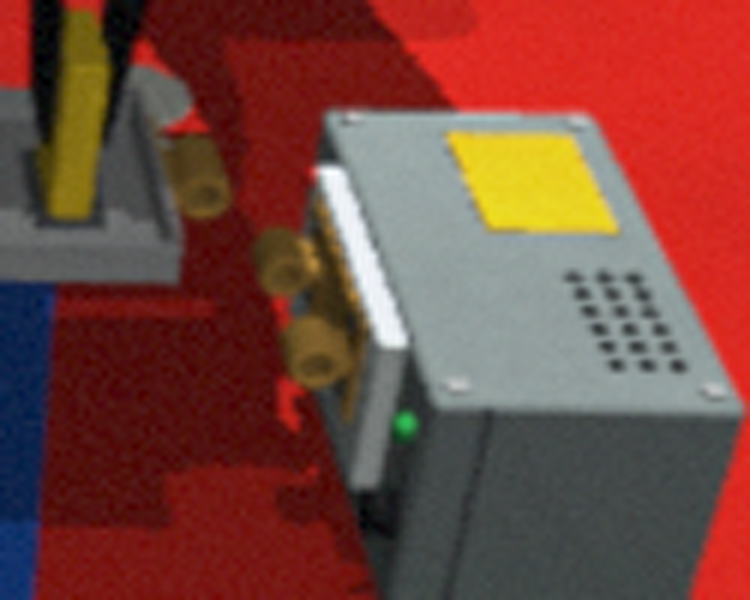

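View pics/s12b.png

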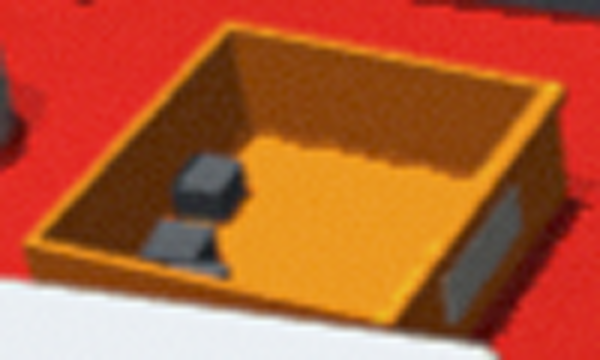

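```bash
python3 - <<'E'
from h import *
s=env.state();R=toolR(s)
cs=dict(np.load("s12.npz"));cw=dict(np.load("w12.npz"));cd=dict(np.load("d12.npz"))
S=lambda a,b:(420+a/6-.42,170+b/6-.42)
Wp=lambda a,b:(165+a/6-.42,145+b/6-.42)
K=s["eef_pos"]+R@[0.4-15,-13.5,-50];print("pred tray hole",K.round(1), proj(cs,K),S(207,195),proj(cw,K,True),Wp(490,362))
X,e=tri([ray(cs,*S(207,195)),ray(cw,*Wp(490,362),True)]);print("tri tray hole",X.round(1),e)
print("scene plane z142:",onplane(cs,*S(207,195),142.2).round(1), "wrist plane", onplane(cw,*Wp(490,362),142.2,True).round(1))
n=onplane(cs,*S(319,363),85);f=onplane(cs,*S(288,275),85);print("chassis holes z85 near",n.round(1),"far",f.round(1),np.linalg.norm(n-f),np.degrees(np.arctan2(n[1]-f[1],n[0]-f[0])))
yaw=np.radians(9.2);x=np.array([np.cos(yaw),np.sin(yaw),0]);y=np.array([-x[1],x[0],0])
print("H from near",(n-41*x).round(1),"from far",(f+19*x).round(1))
# wrist: +x knuckle silhouette edges, crop: top y=75..240, x 205..340
w1=dict(np.load("w1.npz"))
for c,pts in((cw,[Wp(215,78),Wp(335,78),Wp(338,238),Wp(222,242)]),):
    q=[onplane(c,*p,85,True) for p in pts];print(np.round(q,1).tolist(),np.mean(q,0))
    print("H", np.mean(q,0)-30*x)
# triangulate knuckle centre w1-w12
k1=np.mean([(90+a/5-.5,120+b/5-.5) for a,b in((210,120),(300,122),(300,218),(218,225))],0)
k2=np.mean([Wp(212,80),Wp(335,75),Wp(340,240),Wp(215,243)],0)
X,e=tri([ray(w1,*k1,True),ray(cw,*k2,True)]);print("knuckle+x tri",X.round(1),e,"H",(X-30*x).round(1))
E
```

```text
pred tray hole [560.7 235.1 142.2] (np.float64(454.2881229182567), np.float64(203.15503175844967)) (454.08, 202.08) (np.float64(246.0741561732985), np.float64(204.97165135642177)) (246.2466666666667, 204.91333333333336)
tri tray hole [561.8 234.2 145.7] [0.0, 0.0]
scene plane z142: [556.4 234.7 142.2] wrist plane [560.7 235.  142.2]
chassis holes z85 near [576.  283.4  85. ] far [519.1 273.5  85. ] 57.79668345625416 9.897776570951507
H from near [535.5 276.9  85. ] from far [537.8 276.5  85. ]
[[578.1, 292.5, 85.0], [580.5, 274.2, 85.0], [557.8, 271.5, 85.0], [554.6, 289.3, 85.0]] [567.7666321  281.87731343  85.        ]
H [538.15254414 277.0808778   85.        ]
knuckle+x tri [569.6 278.7  94.4] [0.1, 0.1] H [540.  273.9  94.4]
```

```bash
python3 - <<'E'
from h import *
goto([551.5,198.2,71.5],[-90,0,-170.7])
E
```

```text
t 14.25 eef [554.1 183.4 128.7] rot [ -90.    -0.  -170.9] shift(m) [ 0.0003  0.0572 -0.015 ] turn(deg) [-0.01 -0.24  0.  ]
```

```bash
python3 -m inch '[0,0.004,0,0,-0.2,0,1, 0,0.009,0,0,0,0,1, 0,0.012,0,0,0,0,1, 0,0.012,-0.001,0,0,0,1, 0,0.01,-0.003,0,0,0,1, 0,0.006,-0.004,0,0,0,1, 0,0.003,-0.004,0,0,0,1, 0,0.001,-0.002,0,0,0,1, 0,0,-0.001,0,0,0,1, 0,0,0,0,0,0,1]'
python3 - <<'E'
from h import *
goto([551.5,198.2,71.5],[-90,0,-170.7])
for n in("scene","side","wrist"):
    c=env.read_camera(n);np.savez(n+"13.npz",**{k:np.array(v) for k,v in c.items()})
    x,y,w,h={"scene":(420,170,125,100),"side":(200,240,110,90),"wrist":(165,145,130,100)}[n]
    cv2.imwrite(f"pics/{n}_13.png",cv2.resize(c["pixels"][y:y+h,x:x+w],None,fx=6,fy=6,interpolation=cv2.INTER_CUBIC))
E
```

```text
t: 15.25
eef_pos: [551.7, 199.0, 72.1]
tcp_rot: [-1.571, 0.001, -2.979]
ft_force: [0.2, -0.4, -2.1]
opening: 0.166
t 15.25 eef [551.7 199.   72.1] rot [ -90.     0.  -170.7] shift(m) [0.0003 0.0006 0.0008] turn(deg) [-0.    0.02 -0.04]
```

View pics/scene_13.png

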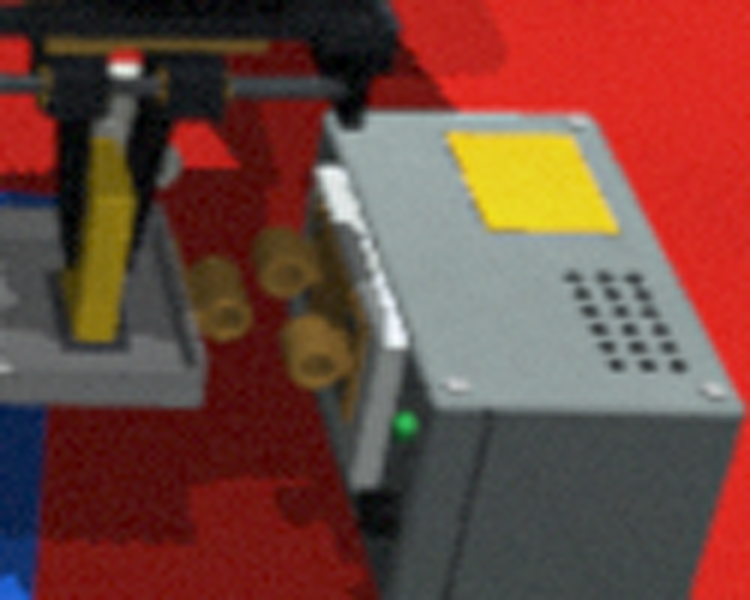

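View pics/side_13.png

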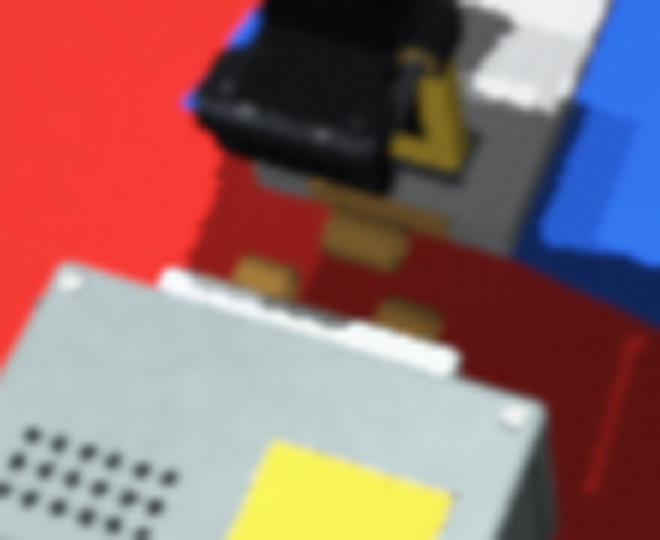

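View pics/wrist_13.png

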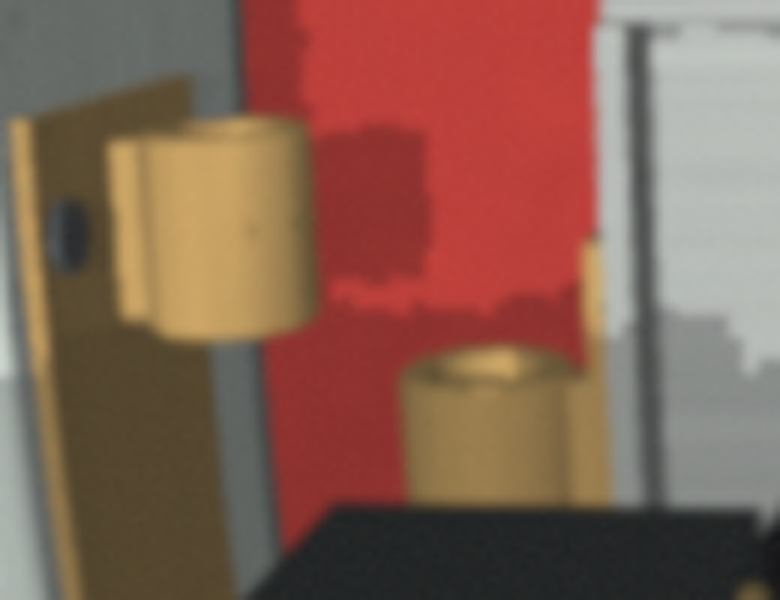

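```bash
python3 - <<'E'
from h import *
s=env.state();R=toolR(s);print(s["eef_pos"])
L=lambda n:dict(np.load(n+"13.npz"))
cs,cd,cw=L("scene"),L("side"),L("wrist")
S=lambda a,b:(420+a/6-.42,170+b/6-.42)
D=lambda a,b:(200+a/6-.42,240+b/6-.42)
Wp=lambda a,b:(165+a/6-.42,145+b/6-.42)
yaw=np.radians(9.3);x=np.array([np.cos(yaw),np.sin(yaw),0]);y=np.array([-x[1],x[0],0])
K=s["eef_pos"]+R@[0.4,-13.5,-50];print("pred K",K.round(1))
def rel(v): return [round(float(v@x),1),round(float(v@y),1)]
zt=K[2]
# wrist
t=onplane(cw,*Wp(490,362),zt,True)-15*x;print("wrist tray K",t.round(1))
h=onplane(cw,*Wp(231,131),85,True)-41*x
print("wrist H from end",h.round(1))
q=np.mean([onplane(cw,*p,85,True) for p in(Wp(150,130),Wp(308,130),Wp(318,320),Wp(160,328))],0);print("wrist H from sil",(q-30*x).round(1))
for z in(80,85,90): # diameter check
    print(z,np.linalg.norm(onplane(cw,*Wp(150,130),z,True)-onplane(cw,*Wp(308,130),z,True)),"tray",np.linalg.norm(onplane(cw,*Wp(402,365),z,True)-onplane(cw,*Wp(578,365),z,True)))
# scene
t=onplane(cs,*S(229,318),zt)-15*x;n=onplane(cs,*S(319,362),85)-41*x;f=onplane(cs,*S(288,275),85)+19*x
print("scene tray",t.round(1),"H near",n.round(1),"far",f.round(1),"rel H-tray",rel((n+f)/2-t), "rel by pred K-H need",rel(np.array([538.2,277.1,85])-K))
# side
t=onplane(cd,*D(367,238),95+zt-85);a=onplane(cd,*D(265,278),95);b=onplane(cd,*D(410,317),95)
print("side tray",t.round(1),"mid",((a+b)/2).round(1),"sep",np.linalg.norm(a-b),"rel",rel((a+b)/2-t))
# tri scene/wrist of chassis near hole
X,e=tri([ray(cs,*S(319,362)),ray(cw,*Wp(231,131),True)]);print("tri near hole",X.round(1),e)
X,e=tri([ray(cs,*S(229,318)),ray(cw,*Wp(490,362),True)]);print("tri tray hole",X.round(1),e)
E
```

```text
[551.71294625 198.71168315  72.04123056]
pred K [543.2 248.   85.5]
wrist tray K [543.3 248.   85.5]
wrist H from end [538.6 276.5  85. ]
wrist H from sil [538.6 277.1  85. ]
80 19.75265730385624 tray 20.67231309070976
85 19.254079582588528 tray 20.150522295904363
90 18.7555018613208 tray 19.628731501098937
scene tray [539.  248.   85.5] H near [534.9 276.8  85. ] far [537.8 276.6  85. ] rel H-tray [2.0, 28.7] rel by pred K-H need [-0.3, 29.5]
side tray [540.3 252.4  95.5] mid [537.  279.5  95. ] sep 60.37462286809088 rel [1.1, 27.3]
tri near hole [579.5 282.5  87.7] [0.4, 0.4]
tri tray hole [559.2 249.8  89.2] [0.1, 0.1]
```

All three views agree on about +29 mm along chassis y (27.3 to 29.2), x within 0 to 2 mm, and z about 0.5–1.5 mm lower. Advancing gently by 19 mm and looking again.

```bash
python3 -m inch '[0,0,-0.001,0,0,0,1, 0,0.0005,-0.003,0,0,0,1, 0,0,-0.004,0,0,0,1, 0,0,-0.004,0,0,0,1, 0,0,-0.003,0,0,0,1, 0,0,-0.002,0,0,0,1, 0,0,-0.002,0,0,0,1, 0,0,0,0,0,0,1, 0,0,0,0,0,0,1]'
python3 - <<'E'
from h import *
s=env.state();print(s["eef_pos"].round(1),np.degrees(s["tcp_rot"]).round(2),s["ft_force"].round(1),s["moment"].round(2))
for n in("scene","side","wrist"):
    c=env.read_camera(n);np.savez(n+"14.npz",**{k:np.array(v) for k,v in c.items()})
    x,y,w,h={"scene":(420,170,125,100),"side":(200,240,110,90),"wrist":(165,145,130,100)}[n]
    cv2.imwrite(f"pics/{n}_14.png",cv2.resize(c["pixels"][y:y+h,x:x+w],None,fx=6,fy=6,interpolation=cv2.INTER_CUBIC))
E
```

```text
t: 16.3
eef_pos: [548.5, 217.5, 71.2]
tcp_rot: [-1.571, -0.0, -2.979]
ft_force: [0.1, -0.3, -1.9]
opening: 0.17
[548.5 217.5  71.2] [ -89.99   -0.   -170.7 ] [ 0.1 -0.3 -1.9] [0.01 0.06 0.01]
```

View pics/scene_14.png

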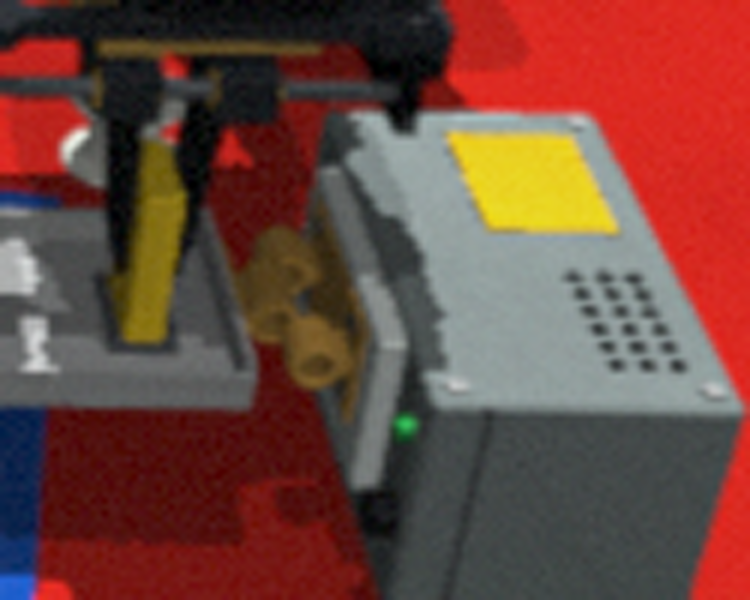

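View pics/side_14.png

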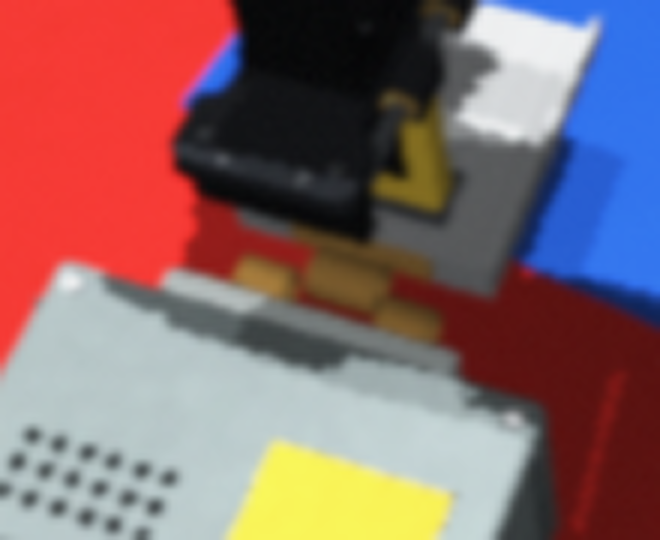

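View pics/wrist_14.png

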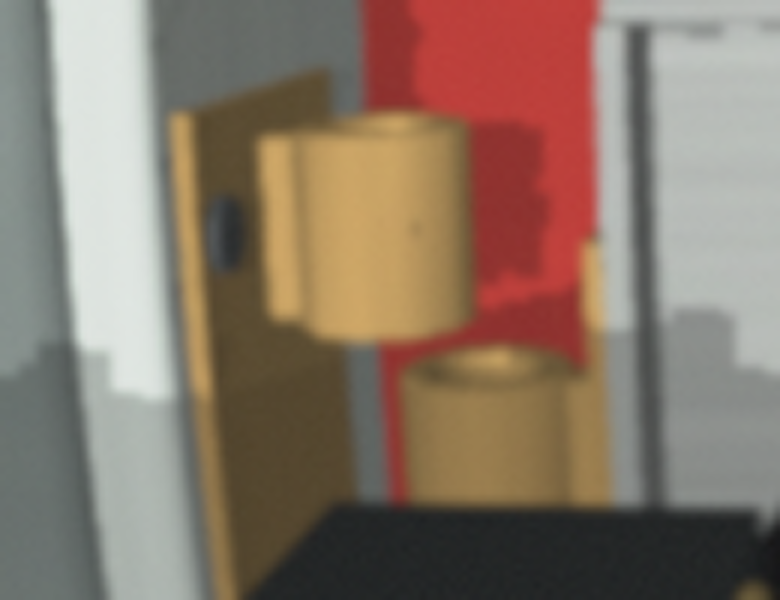

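```bash
python3 - <<'E'
from h import *
s=env.state();R=toolR(s)
L=lambda n:dict(np.load(n+"14.npz"))
cs,cd,cw=L("scene"),L("side"),L("wrist")
D=lambda a,b:(200+a/6-.42,240+b/6-.42)
Wp=lambda a,b:(165+a/6-.42,145+b/6-.42)
yaw=np.radians(9.3);x=np.array([np.cos(yaw),np.sin(yaw),0]);y=np.array([-x[1],x[0],0])
r=lambda v:[round(float(v@x),1),round(float(v@y),1)]
K=s["eef_pos"]+R@[0.4,-13.5,-50];print("K",K.round(1))
a=onplane(cw,*Wp(395,341),95,True);b=onplane(cw,*Wp(488,382),95,True);print("gap z95 (chassis -x end minus tray +x end)",r(a-b), "tray end vs K", r(b-K), "ch end vs K",r(a-K))
h=onplane(cw,*Wp(383,130),85,True)-41*x;print("H end",h.round(1),r(h-K))
q=np.mean([onplane(cw,*p,85,True) for p in(Wp(302,130),Wp(468,128),Wp(473,322),Wp(310,330))],0)-30*x;print("H sil",q.round(1),r(q-K))
# side: edges at z95: chassis knuckles and tray knuckle centres
t=onplane(cd,*D(345,280),95);A=onplane(cd,*D(266,279),95);B=onplane(cd,*D(409,319),95);print("side",r((A+B)/2-t))
E
```

```text
K [540.  266.7  84.7]
gap z95 (chassis -x end minus tray +x end) [4.4, 9.9] tray end vs K [15.6, -2.4] ch end vs K [20.0, 7.5]
H end [538.2 277.1  85. ] [-0.2, 10.6]
H sil [538.3 277.3  85. ] [0.0, 10.7]
side [-0.3, 8.5]
```

```bash
python3 -m inch '[0,0,-0.0015,0,0,0,1, 0,0,-0.002,0,0,0,1, 0,0,-0.002,0,0,0,1, 0,0,-0.002,0,0,0,1, 0,0,-0.0015,0,0,0,1, 0,0,-0.0013,0,0,0,1, 0,0,0,0,0,0,1, 0,0,0,0,0,0,1, 0,0,0,0,0,0,1]'
python3 - <<'E'
from h import *
s=env.state();print(s["eef_pos"].round(1),np.degrees(s["tcp_rot"]).round(2),s["ft_force"].round(1),s["moment"].round(2))
for n in("scene","side","wrist"):
    c=env.read_camera(n);np.savez(n+"15.npz",**{k:np.array(v) for k,v in c.items()})
    x,y,w,h={"scene":(445,190,60,60),"side":(200,240,110,90),"wrist":(165,145,130,100)}[n]
    k=10 if n=="scene" else 6
    cv2.imwrite(f"pics/{n}_15.png",cv2.resize(c["pixels"][y:y+h,x:x+w],None,fx=k,fy=k,interpolation=cv2.INTER_CUBIC))
E
```

```text
t: 17.35
eef_pos: [546.8, 227.6, 71.2]
tcp_rot: [-1.571, -0.0, -2.979]
ft_force: [0.6, 0.1, -2.6]
opening: 0.164
[546.8 227.6  71.2] [ -89.99   -0.   -170.7 ] [ 0.6  0.1 -2.6] [ 0.04  0.02 -0.08]
```

View pics/scene_15.png

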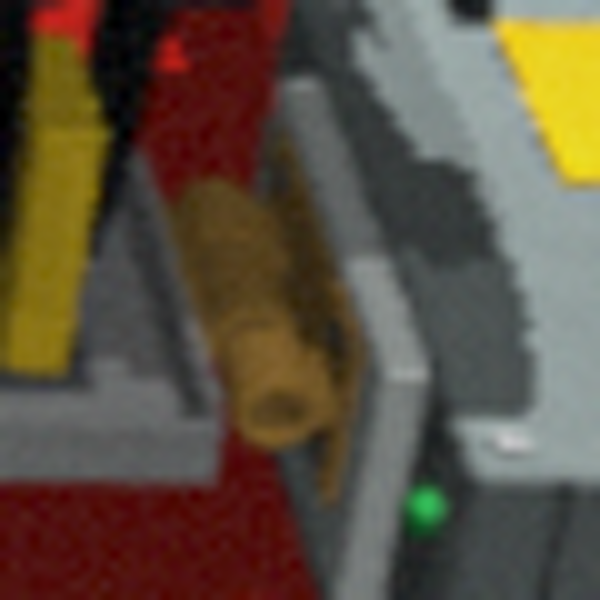

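View pics/side_15.png

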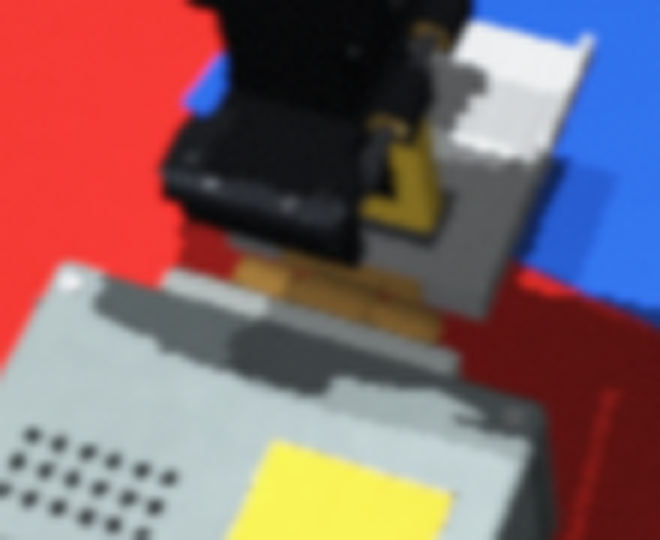

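View pics/wrist_15.png

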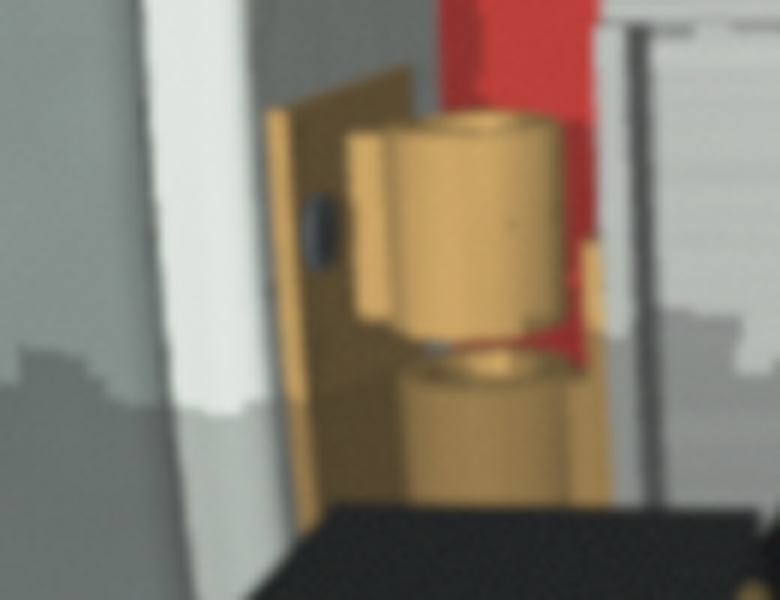

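```bash
python3 - <<'E'
from h import *
s=env.state();R=toolR(s)
L=lambda n:dict(np.load(n+"15.npz"))
cs,cd,cw=L("scene"),L("side"),L("wrist")
Wp=lambda a,b:(165+a/6-.42,145+b/6-.42)
yaw=np.radians(9.3);x=np.array([np.cos(yaw),np.sin(yaw),0]);y=np.array([-x[1],x[0],0])
r=lambda v:[round(float(v@x),1),round(float(v@y),1)]
K=s["eef_pos"]+R@[0.4,-13.5,-50];print("K",K.round(1))
e=lambda p,z=85:onplane(cw,*Wp(*p),z,True)
print("ch end hole",r(e((477,128))-K-41*x),"tray hole",r(e((490,364))-K-15*x))
l1,r1,l2,r2=e((388,135)),e((561,130)),e((397,325)),e((567,322));t1,t2=e((402,372)),e((576,372))
print("ch edges y",[r(v-K) for v in(l1,r1,l2,r2)],"tray",[r(v-K) for v in(t1,t2)])
print("gap",r(e((480,341),95)-e((488,382),95)))
# zoomed wrist
cv2.imwrite("pics/w15z.png",cv2.resize(cw["pixels"][155:235,215:275],None,fx=7,fy=7,interpolation=cv2.INTER_NEAREST))
cv2.imwrite("pics/d15z.png",cv2.resize(cd["pixels"][275:305,230:280],None,fx=15,fy=15,interpolation=cv2.INTER_CUBIC))
E
```

```text
K [538.4 276.9  84.7]
ch end hole [-0.1, -0.1] tray hole [-0.1, -0.2]
ch edges y [[40.3, 10.0], [40.5, -9.3], [19.3, 10.2], [19.6, -9.1]] tray [[13.9, 10.0], [14.0, -9.8]]
gap [4.4, 0.6]
```

View pics/w15z.png

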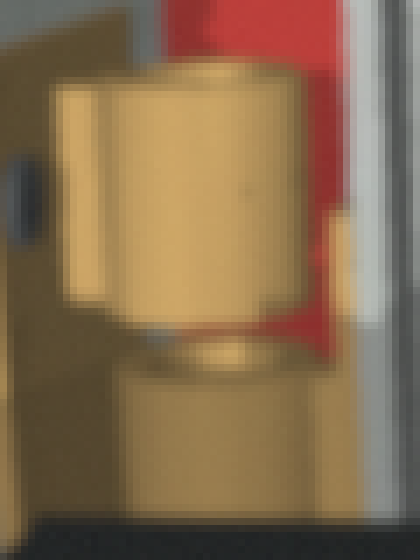

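View pics/d15z.png

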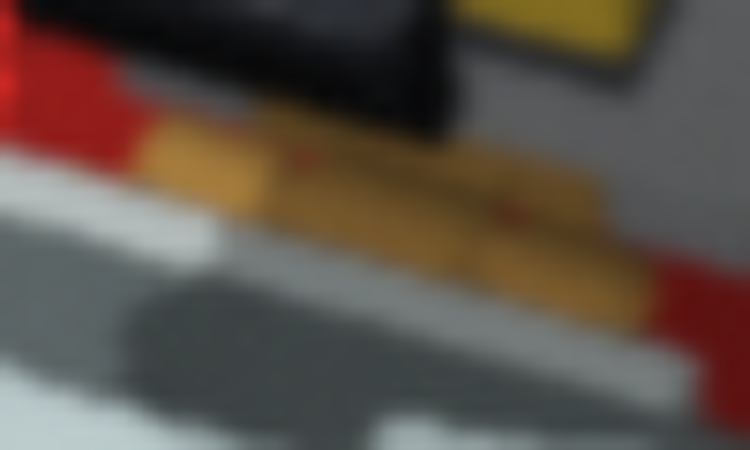

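```bash
python3 - <<'E'
from h import *
s=env.state();R=toolR(s)
K=s["eef_pos"]+R@[0.4,-13.5,-50]
yaw=np.radians(9.3);x=np.array([np.cos(yaw),np.sin(yaw),0]);y=np.array([-x[1],x[0],0])
c1=dict(np.load("scene_mat.npz")) if 0 else None
for n in("scene","side"):
    Ps=[];
    c=env.read_camera(n);P=cloud(c)
    hsv=cv2.cvtColor(c["pixels"],cv2.COLOR_BGR2HSV)
    m=(cv2.inRange(hsv,(8,90,40),(24,255,255))>0)
    u=(P-K)@x;v=(P-K)@y;z=P[...,2]
    for nm,lo,hi in(("far",-40,-20),("tray",-14,14),("near",20,40)):
        k=m&(u>lo)&(u<hi)&(abs(v)<14)&(z>65)&(z<105)
        q=P[k]; 
        if len(q)<5: print(n,nm,len(q));continue
        # fit circle radius 10 in (v,z)
        from scipy.optimize import least_squares
        a=np.c_[v[k],z[k]]
        f=least_squares(lambda p:np.hypot(a[:,0]-p[0],a[:,1]-p[1])-10,[0,85],loss="soft_l1")
        print(n,nm,len(q),"axis y,z",f.x.round(2),"rms",np.sqrt(np.mean(f.fun**2)).round(2),"u",u[k].min().round(1),u[k].max().round(1))
    # mat vs bench
    bl=cv2.inRange(hsv,(105,120,60),(125,255,255))>0;rd=(cv2.inRange(hsv,(0,150,80),(6,255,255))>0)
    g=(P[...,0]>400)&(P[...,0]<800)&(P[...,1]>-150)&(P[...,1]<200)&(abs(z)<12)
    print(n,"mat z",np.median(z[bl&g]).round(2),"bench",np.median(z[rd&g]).round(2))
E
```

```text
scene far 63 axis y,z [ 2.01 85.25] rms 3.75 u -38.8 -20.3
scene tray 102 axis y,z [ 2.36 87.72] rms 3.31 u -13.4 14.0
scene near 94 axis y,z [ 0.99 85.39] rms 3.99 u 20.5 40.0
scene mat z 0.78 bench -1.12
side far 67 axis y,z [-0.66 85.51] rms 2.93 u -39.1 -20.1
side tray 105 axis y,z [-0.68 86.66] rms 2.22 u -13.3 13.5
side near 58 axis y,z [ 1.03 85.09] rms 2.64 u 20.6 38.4
side mat z 1.51 bench -0.32
```

The depth shows the mat is about 1.9 mm thick, so the tray sat higher at the grasp than I assumed. Fitted axes put the tray knuckle 1.3–2.4 mm above the chassis ones. Lowering 1.6 mm and nudging +0.2 mm in y.

```bash
python3 -m inch '[0,0.0005,-0.0002,0,0,0,1, 0,0.0006,0,0,0,0,1, 0,0.0005,0,0,0,0,1, 0,0,0,0,0,0,1, 0,0,0,0,0,0,1, 0,0,0,0,0,0,1, 0,0,0,0,0,0,1, 0,0,0,0,0,0,1]'
python3 - <<'E'
from h import *
from scipy.optimize import least_squares
s=env.state();R=toolR(s);print(s["t"],s["eef_pos"].round(1),np.degrees(s["tcp_rot"]).round(2),s["ft_force"].round(1),s["moment"].round(2),s["opening"])
K=s["eef_pos"]+R@[0.4,-13.5-1.9,-50];print(K)
yaw=np.radians(9.3);x=np.array([np.cos(yaw),np.sin(yaw),0]);y=np.array([-x[1],x[0],0])
for n in("scene","side"):
    acc={}
    for i in range(4):
        c=env.read_camera(n);P=cloud(c);hsv=cv2.cvtColor(c["pixels"],cv2.COLOR_BGR2HSV);m=(cv2.inRange(hsv,(8,90,40),(24,255,255))>0)
        u=(P-K)@x;v=(P-K)@y;z=P[...,2]
        for nm,lo,hi in(("far",-40,-20),("tray",-14,14),("near",20,40)):
            k=m&(u>lo)&(u<hi)&(abs(v)<14)&(z>65)&(z<105);a=np.c_[v[k],z[k]]
            acc.setdefault(nm,[]).append(least_squares(lambda p:np.hypot(a[:,0]-p[0],a[:,1]-p[1])-10,[0,85],loss="soft_l1").x)
    print(n,{k:np.mean(v,0).round(2) for k,v in acc.items()})
    cv2.imwrite(f"pics/{n}_16.png",c["pixels"])
c=env.read_camera("wrist");cv2.imwrite("pics/wrist_16.png",cv2.resize(c["pixels"][145:245,165:295],None,fx=6,fy=6,interpolation=cv2.INTER_CUBIC))
c=env.read_camera("side");cv2.imwrite("pics/side_16b.png",cv2.resize(c["pixels"][100:200,260:360],None,fx=6,fy=6,interpolation=cv2.INTER_CUBIC))
E
```

```text
t: 18.4
eef_pos: [546.8, 227.9, 69.6]
tcp_rot: [-1.571, 0.0, -2.979]
ft_force: [0.4, 0.1, -2.8]
opening: 0.17
18.4 [546.8 227.9  69.6] [ -90.     0.  -170.7] [ 0.4  0.1 -2.8] [-0.01 -0.06 -0.01] 0.17043686509153907
[538.32140154 277.15384609  85.03356696]
scene {'far': array([ 1.33, 84.84]), 'tray': array([ 2.18, 85.89]), 'near': array([ 1.31, 85.79])}
side {'far': array([-0.32, 85.5 ]), 'tray': array([-0.33, 85.02]), 'near': array([ 1.25, 84.71])}
```

View pics/wrist_16.png

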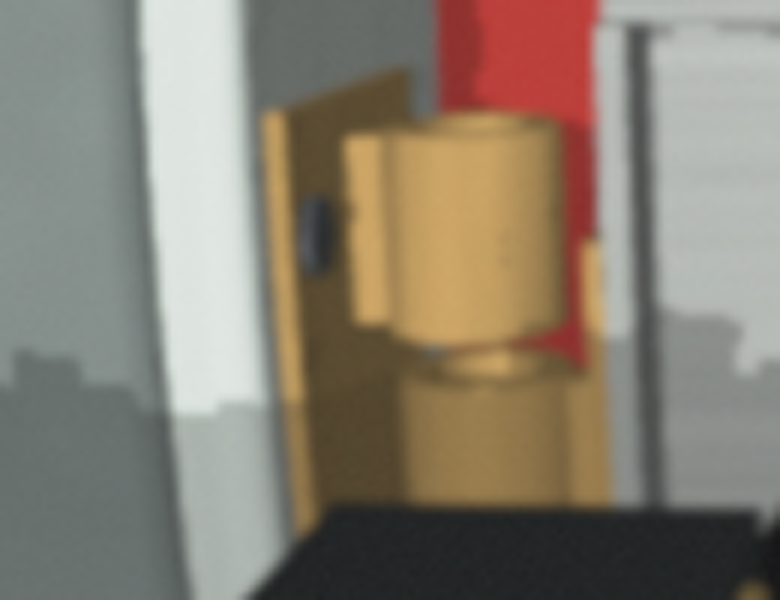

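View pics/side_16b.png

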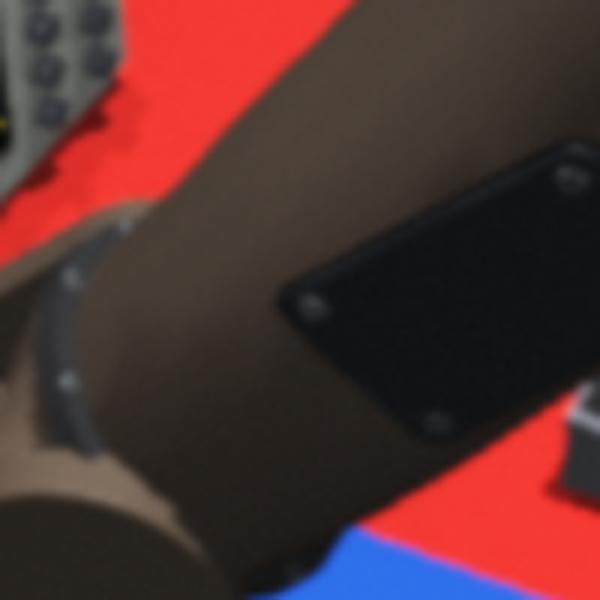

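View pics/scene_16.png

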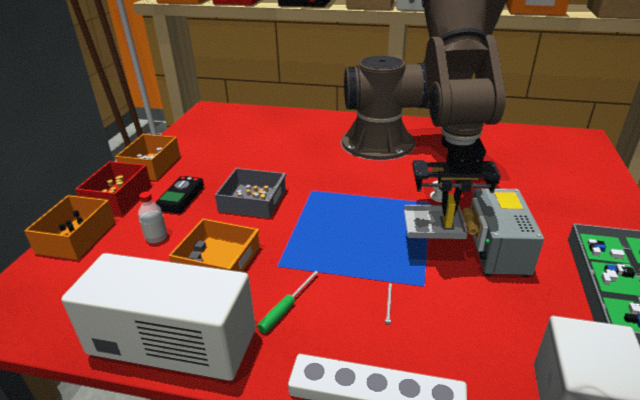

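```bash
python3 - <<'E'
from h import *
s=env.state();R=toolR(s);cw=env.read_camera("wrist")
K=s["eef_pos"]+R@[0.4,-15.4,-50]
Wp=lambda a,b:(165+a/6-.42,145+b/6-.42)
yaw=np.radians(9.3);x=np.array([np.cos(yaw),np.sin(yaw),0]);y=np.array([-x[1],x[0],0])
r=lambda v:[round(float(v@x),1),round(float(v@y),1)]
e=lambda p,z=85:onplane(cw,*Wp(*p),z,True)
# edge profiles: gradient along rows inside crop
g=cv2.resize(cw["pixels"][145:245,165:295],None,fx=6,fy=6,interpolation=cv2.INTER_CUBIC)
hsv=cv2.cvtColor(g,cv2.COLOR_BGR2HSV)
for row in (150,200,260,310,400,440,480):
    v=cv2.GaussianBlur(g,(1,25),0)[row].astype(int).sum(1)/3
    d=np.gradient(cv2.GaussianBlur(v.reshape(1,-1),(9,1),0).ravel())
    pk=[i for i in range(340,620) if abs(d[i])>0.8 and abs(d[i])==abs(d[max(0,i-8):i+9]).max()]
    print(row,[(i,round(float(d[i]),1),r(e((i,row))-K)[1]) for i in pk])
E
```

```text
150 [(344, 6.0, 14.6), (380, -2.7, 10.5), (397, 1.7, 8.6), (549, -2.2, -8.2), (597, 6.5, -13.4)]
200 [(350, 4.6, 14.3), (380, -2.4, 10.8), (399, 1.3, 8.6), (549, -2.1, -8.0), (597, 7.3, -13.2)]
260 [(350, 5.5, 14.7), (385, -2.5, 10.6), (399, 1.4, 9.0), (519, -0.8, -4.4), (554, -2.0, -8.3), (580, 4.4, -11.1)]
310 [(356, 5.2, 14.4), (386, -2.1, 10.9), (404, 1.4, 8.8), (518, -0.9, -4.0), (529, -0.9, -5.3), (555, -1.9, -8.1), (584, 4.8, -11.3)]
400 [(404, 2.1, 9.6), (567, 1.5, -9.0), (608, 1.4, -13.5)]
440 [(404, 2.1, 10.0), (571, 1.5, -9.2), (609, 1.4, -13.4)]
480 [(405, 2.1, 10.2), (572, 1.8, -9.0), (610, 1.5, -13.3)]
```

```bash
python3 - <<'E'
from h import *
c=env.read_camera("scene");P=cloud(c)
cv2.imwrite("pics/bin17.png",cv2.resize(c["pixels"][235:270,175:225],None,fx=14,fy=14,interpolation=cv2.INTER_CUBIC))
a=cv2.imread("pics/wrist_10.png");cv2.imwrite("pics/bin10.png",cv2.resize(a[140:240,470:630],None,fx=5,fy=5,interpolation=cv2.INTER_CUBIC))
hsv=cv2.cvtColor(c["pixels"],cv2.COLOR_BGR2HSV)
m=(hsv[...,1]<100)&(P[...,0]>615)&(P[...,0]<775)&(P[...,1]>-375)&(P[...,1]<-215)&(P[...,2]<50)
k,l,st,ce=cv2.connectedComponentsWithStats(m.astype(np.uint8))
for j in range(1,k):
    if st[j,4]>8:
        q=P[l==j];print(st[j],q.min(0).round(0),q.max(0).round(0))
E
```

```text
[189 241  16  20 184] [ 657. -369.    3.] [ 727. -321.   22.]
[239 247  13  22 113] [ 671. -227.   13.] [ 736. -218.   39.]
[231 270  15   3  15] [ 722. -230.   -1.] [ 774. -218.   48.]
```

View pics/bin17.png

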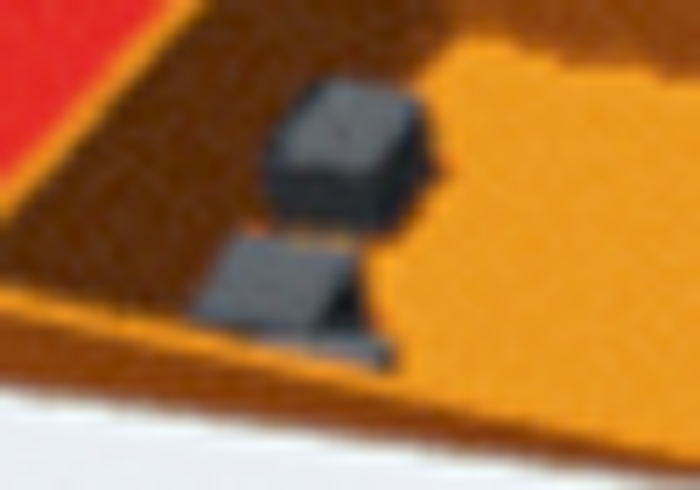

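View pics/bin10.png

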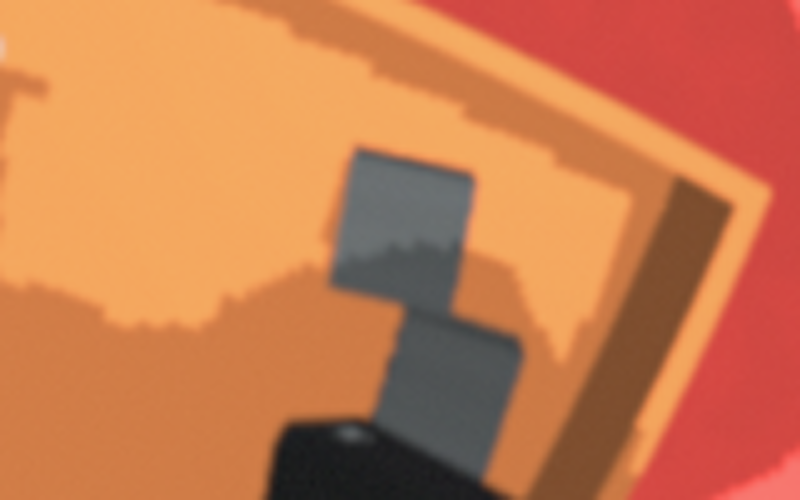

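All three sinks are in the bin: the scene crop shows pieces at (345,155), (280,280) and (340,350), and the earlier wrist view shows the two nearest +x separately. The tray is aligned, steady and carrying no contact load. One last reading, then I hand in.

```bash
python3 -m inch '[0,0,0,0,0,0,1, 0,0,0,0,0,0,1, 0,0,0,0,0,0,1]'; python3 - <<'E'
from h import *
s=env.state();print(s["eef_pos"].round(2),s["ft_force"].round(1),abs(s["qvel"]).max())
print(env.job_done())
E
```

```text
t: 19.3
eef_pos: [546.8, 227.9, 69.6]
tcp_rot: [-1.571, -0.0, -2.979]
ft_force: [0.4, -0.7, -2.9]
opening: 0.165
[546.78 227.89  69.61] [ 0.4 -0.7 -2.9] 0.001421933767403857
the job is handed in; nothing more can be done
None
```

I tipped the three heat sinks into the orange bin and handed the job in at about 19 s. The arm is holding the empty, level tray in the air with its knuckle between the chassis knuckles.

**Last checks**
- **Sinks:** all three are in the orange bin and the tray is empty. The third is partly hidden in the scene view, but its separate piece shows there.
- **Knuckle fit:** the tray knuckle is within about 0.5 mm of centre along the hinge, with a 4.4 mm gap measured on one side where 4 mm is ideal. Height agrees within about 0.5 mm. Across the hinge, the views differ by up to 0.9 mm in opposite directions and average close to zero.
- **Level and yaw:** the tray is level, and its yaw matches the chassis to within about 0.3°.
- **Contact:** the wrist force is only the tray's weight (about −2.9 N vertical, under 1 N sideways), so it is not leaning on the chassis. The arm is still and the grip is steady.
- **Bystanders:** I saw no change in the pin or other loose items in the pictures, but I did not measure their positions again.

**Disagreements**
- **Fingertips:** the pictures put the fingertips about 37 mm behind the reported TCP, so I grasped by what the cameras showed.
- **Mat:** the blue mat is about 1.9 mm thick, which had put the tray too high at the hinge; I lowered it 1.6 mm at the end.
- **Scene camera:** its positions were off by about 4 mm in x, so I used it mainly for relative comparisons.

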